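# Put away the returned spare parts

### The arm

A 6-joint arm with a two-finger parallel gripper is mounted at the origin on the work surface. World frame = base frame: x ahead of the robot, y to its left, z up, the work surface at z = 0. Lengths are in m, angles in rad, forces in N, time in s.
With the tool pointing down it reaches from about 0.25 to 0.725 m from the base axis. Payload 4 kg.
Tool frame: the origin (TCP) lies on the centre line of the jaws, within the pads' length; the fingertips stand 25 mm ahead of it and the grasp point (between the pads) lies 6 mm ahead of it; z points along the fingers, x is the direction in which the jaws open and shut, and the axes are right-handed (so a half turn about z gives the same grasp; the last joint's range is limited). The gripper opens to 85 mm and grips with 20 to 120 N. Pads are 22 mm wide; open, the fingers measure 114 mm over their backs; the gripper's body (76 mm by 85 mm) begins 54 mm behind the grasp point. The pads swing forward as they close: fully open they stand 13 mm farther back than shut.
Start: joints at [0, 0.241, 0.005, 1.335, 0, 1.571], TCP at [0.5, -0, 0.256] pointing down, gripper open.
Joint ranges: [-2.72, 2.72], [-1.05, 1.87], [-1.09, 1.28], [-1.99, 2.15], [-1.42, 1.44], [-3.14, 3.14]. Speed limits (rad/s): [2.79, 2.79, 3.14, 3.14, 3.14, 3.14].

### API

Orientations are given as a unit quaternion [x, y, z, w].
In Python, from workcell import bot, imaging, order gives the robot as it stands.
- The arm moves only by the tool carry_out, never from a script. Its argument "moves" is a list of rows, each a list of 5 numbers: the shift along the tool's x, y, z scaled (see below), then the turn about the tool's z scaled (see below), then the opening, from -1 (shut) to 1 (fully open). In form: [[tx, ty, tz, roll, hand], ...]. A call has 1 to 20 rows; each row is the pose to reach, as a shift and turn from the pose commanded when the call began, along the tool's axes at that moment; what a row does not reach only later rows make up. The controller multiplies each number of a shift by 0.1 m and each number of a turn by 90 degrees. A row lasts 1/10 s, in which the tool goes at most 50 mm and 8.59 degrees, less where a joint would pass 70% of its speed; a pose out of reach is approached as far as the arm can. A call with a number of a shift or a turn outside -1 to 1 is refused whole. A call with a gripper value outside its range is refused whole. The fingers move at their own pace and stop on an object; the grip force is fixed at half the most. Time passes only in rows, so rows that repeat a pose let the fingers close. It gives the time, the measured TCP pose, the force and the opening at its end, in the units of the state.
- bot.get_obs(): the state, without advancing time (a new reading comes with each control period).
- imaging.camera(name): name is "scene" or "side" or "wrist"; returns the picture (384x512x3 uint8, red, green, blue); there is no depth.
- imaging.camera_model(name): a dict with "fovy" (degrees; the focal length in pixels is half the picture's height over the tangent of half this angle, whatever the lens; pixels are square), "cx", "cy" (the principal point, pixels), "dist" ([k1, k2, p1, p2, k3] as OpenCV has them; the pictures are not rectified), "eye" and "rotation" of the camera in the world. Camera axes: x right, y up, looking along -z (the intrinsics and any distortion apply to the point x, -y, -z); pixel columns grow to the right and rows downward; lengths in m; the calibration is good to about 2 mm. A picture is of the moment at which its call begins: read the wrist's pose just before it. camera_model takes no time and is no camera call; for the wrist camera it gives the pose at the moment of the call.
- order.job_done(): hands the job in, once; it reports no verdict.
The state is a dict: "clock": time; "joint_pos": joint angles; "joint_vel": joint speeds; "tau": joint torques, N m; "eef_pos": TCP position; "tool_rot": TCP orientation; "ft_force": force on the tool from outside, world axes, zero at the start; "ft_torque": the same for the moment, N m; "grip_width": finger opening in m.
Only numpy, scipy, OpenCV 4.12 (cv2) and the standard library are available. Lean on these libraries where they do the work, as an engineer would, in place of code of your own. Each camera call takes 0.05 s, during which the arm holds its last target.

### The job

Put away the parts that came back to the store: the small boxed shaft seals go into the blue bin, the steel bushes into the yellow bin, and every long bolt is pulled up out of the green holder and laid down so that it lies wholly inside the grey tray. Leave the other things on the table where they are.

Things in the scene. Friction and masses are not known exactly. Their poses are not given: they have to be found in the camera images.
- carton1: Boxed shaft seal: small flat white cardboard box with a blue band round one end, 58 (its x) x 40 (its y) x 28 mm high, about 60 g, lying flat on the table, turned any way about the vertical. Origin: centre of its underside, z up. May be absent.
- carton2: Boxed shaft seal: small flat white cardboard box with a blue band round one end, 58 (its x) x 40 (its y) x 28 mm high, about 60 g, lying flat on the table, turned any way about the vertical. Origin: centre of its underside, z up. May be absent.
- carton3: Boxed shaft seal: small flat white cardboard box with a blue band round one end, 58 (its x) x 40 (its y) x 28 mm high, about 60 g, lying flat on the table, turned any way about the vertical. Origin: centre of its underside, z up. May be absent.
- bush1: Steel bush: bright steel ring, 44 mm outside diameter, 28 mm bore, 24 mm high, about 120 g, standing on its flat face on the table. Origin: centre of its underside, z along its axis, up. May be absent.
- bush2: Steel bush: bright steel ring, 44 mm outside diameter, 28 mm bore, 24 mm high, about 120 g, standing on its flat face on the table. Origin: centre of its underside, z along its axis, up. May be absent.
- bush3: Steel bush: bright steel ring, 44 mm outside diameter, 28 mm bore, 24 mm high, about 120 g, standing on its flat face on the table. Origin: centre of its underside, z along its axis, up. May be absent.
- bolt1: Long bolt, 130 mm: dark round shank 12 mm diameter, 110 mm long, with a brass-coloured round head 24 mm diameter, 20 mm high, at its upper end; about 140 g. Stands head up, leaning up to about 12 degrees, in a cell of the green holder. Origin: centre of the tip end (the lower end at the start); its z runs along the shank from tip to head. May be absent.
- bolt1_head (a point): Centre of that bolt's head, on its axis, 120 mm from the tip end.
- bolt1_tip (a point): Centre of that bolt's tip end.
- bolt2: Long bolt, 130 mm: dark round shank 12 mm diameter, 110 mm long, with a brass-coloured round head 24 mm diameter, 20 mm high, at its upper end; about 140 g. Stands head up, leaning up to about 12 degrees, in a cell of the green holder. Origin: centre of the tip end (the lower end at the start); its z runs along the shank from tip to head. May be absent.
- bolt2_head (a point): Centre of that bolt's head, on its axis, 120 mm from the tip end.
- bolt2_tip (a point): Centre of that bolt's tip end.
- bolt3: Long bolt, 130 mm: dark round shank 12 mm diameter, 110 mm long, with a brass-coloured round head 24 mm diameter, 20 mm high, at its upper end; about 140 g. Stands head up, leaning up to about 12 degrees, in a cell of the green holder. Origin: centre of the tip end (the lower end at the start); its z runs along the shank from tip to head. May be absent.
- bolt3_head (a point): Centre of that bolt's head, on its axis, 120 mm from the tip end.
- bolt3_tip (a point): Centre of that bolt's tip end.
- holder: Upright green holder, fixed to the table: 46 (its x) x 160 (its y) x 80 mm high, with three open square cells 26 x 26 mm, 50 mm apart in a row along its y (at y = -50, 0, +50 mm), cell floor 6 mm above the table, all at x = 0. Bolt heads stand clear above it, at about 130 mm. Origin: centre of its underside.
- blue_bin_in (a point): Centre of the inner floor (5 mm above the table) of the blue open-fronted bin for boxed shaft seals, fixed to the table. Inside 160 (its x) x 130 mm (its y); walls 5 mm; back and sides 60 mm high above the table (the front 48 mm of each side only 37 mm), front lip (on its -x side, towards the robot) 30 mm. The point's x runs from front to back; it can be turned up to 0.25 rad. Blue and yellow bin can be on either side.
- yellow_bin_in (a point): Centre of the inner floor (5 mm above the table) of the yellow open-fronted bin for steel bushes, fixed to the table. Inside 160 (its x) x 130 mm (its y); walls 5 mm; back and sides 60 mm high above the table (the front 48 mm of each side only 37 mm), front lip (on its -x side, towards the robot) 30 mm. The point's x runs from front to back; it can be turned up to 0.25 rad. Blue and yellow bin can be on either side.
- bolt_tray_in (a point): Centre of the inner floor (5 mm above the table) of the low grey oblong tray for the long bolts, fixed to the table. Inside 100 (its x) x 190 mm (its y), walls 5 mm thick, rim 45 mm above the table. Turned up to 0.15 rad; it can be left or right, the green holder being on the other side.
- tin: Bystander: small green tin with green lid, about 48 mm diameter, 36 mm high, loose among the parts. Not one of the parts to sort. Origin: centre of its underside.
- eraser_block: Bystander: orange cleaning block with black rubber top, 50 x 30 x 24 mm, loose among the parts. Not one of the parts to sort. Origin: centre of its underside.

How it is judged:
At the end, for the whole second after the job is handed in: Cartons in the blue bin, bushes in the yellow bin (origin over the inner floor, under 50 mm above it); both ends of each bolt inside the grey tray, under 50 mm above its floor; all at rest. Other things stay within 6 cm of their places (x of carton1 in the frame of blue_bin_in between -0.08 and 0.08 m and y of carton1 in the frame of blue_bin_in between -0.065 and 0.065 m and z of carton1 in the frame of blue_bin_in between -0.01 and 0.05 m and linear speed of each of carton1, bush1, bolt1, carton2, bush2, bolt2, carton3, bush3, bolt3 below 0.02 m/s and x of bush1 in the frame of yellow_bin_in between -0.08 and 0.08 m and y of bush1 in the frame of yellow_bin_in between -0.065 and 0.065 m and z of bush1 in the frame of yellow_bin_in between -0.01 and 0.05 m and x of bolt1_head in the frame of bolt_tray_in between -0.05 and 0.05 m and y of bolt1_head in the frame of bolt_tray_in between -0.097 and 0.097 m and z of bolt1_head in the frame of bolt_tray_in between -0.01 and 0.05 m and x of bolt1_tip in the frame of bolt_tray_in between -0.05 and 0.05 m and y of bolt1_tip in the frame of bolt_tray_in between -0.097 and 0.097 m and z of bolt1_tip in the frame of bolt_tray_in between -0.01 and 0.05 m and x of carton2 in the frame of blue_bin_in between -0.08 and 0.08 m and y of carton2 in the frame of blue_bin_in between -0.065 and 0.065 m and z of carton2 in the frame of blue_bin_in between -0.01 and 0.05 m and x of bush2 in the frame of yellow_bin_in between -0.08 and 0.08 m and y of bush2 in the frame of yellow_bin_in between -0.065 and 0.065 m and z of bush2 in the frame of yellow_bin_in between -0.01 and 0.05 m and x of bolt2_head in the frame of bolt_tray_in between -0.05 and 0.05 m and y of bolt2_head in the frame of bolt_tray_in between -0.097 and 0.097 m and z of bolt2_head in the frame of bolt_tray_in between -0.01 and 0.05 m and x of bolt2_tip in the frame of bolt_tray_in between -0.05 and 0.05 m and y of bolt2_tip in the frame of bolt_tray_in between -0.097 and 0.097 m and z of bolt2_tip in the frame of bolt_tray_in between -0.01 and 0.05 m and x of carton3 in the frame of blue_bin_in between -0.08 and 0.08 m and y of carton3 in the frame of blue_bin_in between -0.065 and 0.065 m and z of carton3 in the frame of blue_bin_in between -0.01 and 0.05 m and x of bush3 in the frame of yellow_bin_in between -0.08 and 0.08 m and y of bush3 in the frame of yellow_bin_in between -0.065 and 0.065 m and z of bush3 in the frame of yellow_bin_in between -0.01 and 0.05 m and x of bolt3_head in the frame of bolt_tray_in between -0.05 and 0.05 m and y of bolt3_head in the frame of bolt_tray_in between -0.097 and 0.097 m and z of bolt3_head in the frame of bolt_tray_in between -0.01 and 0.05 m and x of bolt3_tip in the frame of bolt_tray_in between -0.05 and 0.05 m and y of bolt3_tip in the frame of bolt_tray_in between -0.097 and 0.097 m and z of bolt3_tip in the frame of bolt_tray_in between -0.01 and 0.05 m); the robot touches nothing.
It fails at once if the tin is pushed more than 6 cm from its place (distance of tin from where it was at the start of the episode above 0.06 m).
It fails at once if the eraser block is pushed more than 6 cm from its place (distance of eraser_block from where it was at the start of the episode above 0.06 m).
Of carton1, carton2, carton3 only 2 to 3 are there at a start; the rules pass over those that are not, and their reading is None.
Of bush1, bush2, bush3 only 2 to 3 are there at a start; the rules pass over those that are not, and their reading is None.
Of bolt1, bolt2, bolt3 only 2 to 3 are there at a start; the rules pass over those that are not, and their reading is None.
At some moment in a run one of carton1, carton2, carton3, bush1, bush2, bush3 may be knocked a few centimetres aside while the robot is not near it.
It also fails if it takes over 210 s, if anything falls off the work surface, if the arm or the gripper's body presses on something with over 40 N, if the wrist force passes 120 N, or if a joint passes its speed limit or range.

## Working session

There is one attempt and no reset: what is moved stays moved. The work goes in short steps, Python scripts to look and compute and a tool call to move; the robot and the scene stay as the last step left them, time stands still between calls to the robot, and variables do not carry over. Pictures are saved under pics/ and viewed, and the job is handed in when it is done.

Besides the shell and the picture viewer there is one more tool, called as name(argument=value, ...), one argument or row to a line, values as JSON. carry_out: Moves the arm, as the interface text tells. Its arguments: {"type":"object","properties":{"moves":{"type":"array","items":{"type":"array","items":{"type":"number","minimum":-1,"maximum":1}}}},"required":["moves"]}

```bash
mkdir -p pics; ls
cat > h.py <<'E'
import numpy as np, cv2, json
from workcell import bot, imaging, order
def save(name,fn):
    im=imaging.camera(name); cv2.imwrite('pics/'+fn,im[:,:,::-1]); return im
E
python3 - <<'E'
from h import *
np.set_printoptions(precision=4,suppress=True)
print(bot.get_obs())
for n in ['scene','side','wrist']:
    print(n,imaging.camera_model(n)); im=save(n,n+'0.png')
E
```

```text
pics
{'clock': 0.0, 'joint_pos': array([ 0.    ,  0.2414,  0.0037,  1.3352, -0.    ,  1.5708]), 'joint_vel': array([-0.0005,  0.0007, -0.    , -0.0014, -0.0006, -0.0004]), 'tau': array([  0.0006, -37.2316,  25.2407,   0.0168,   0.    ,   0.    ]), 'eef_pos': array([0.4994, 0.    , 0.2554]), 'tool_rot': array([ 1.   ,  0.   , -0.001,  0.   ]), 'ft_force': array([-0.1048, -0.1464,  0.4212]), 'ft_torque': array([-0.0395,  0.0023,  0.0087]), 'grip_width': 0.0852310933054614}
scene {'fovy': 46.837191027138005, 'cx': 259.35826078827256, 'cy': 186.40885938947616, 'dist': array([0.0599, 0.    , 0.    , 0.    , 0.    ]), 'eye': array([1.3674, 0.373 , 0.7508]), 'rotation': array([0.2384, 0.377 , 0.7574, 0.4769])}
side {'fovy': 44.47420513201898, 'cx': 254.8762554400213, 'cy': 190.3315124425278, 'dist': array([0.0681, 0.    , 0.    , 0.    , 0.    ]), 'eye': array([-0.0711,  0.876 ,  1.0992]), 'rotation': array([-0.1218,  0.3861,  0.8668, -0.2911])}
wrist {'fovy': 68.74477659282357, 'cx': 250.30854180757635, 'cy': 193.8377312160953, 'dist': array([-0.0619,  0.    ,  0.    ,  0.    ,  0.    ]), 'eye': array([0.5008, 0.0734, 0.374 ]), 'rotation': array([-0.1466,  0.0009,  0.0005,  0.9892])}
```

View pics/scene0.png

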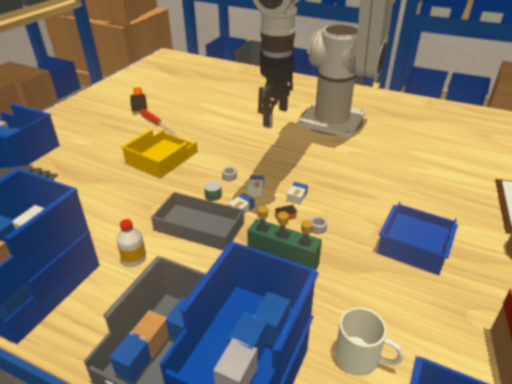

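View pics/side0.png

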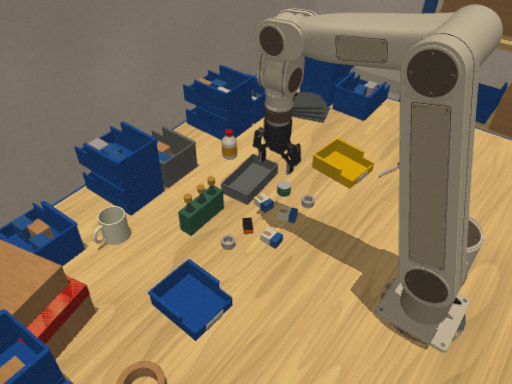

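View pics/wrist0.png

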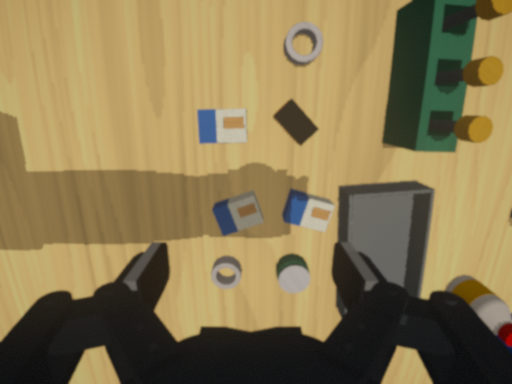

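```bash
cat >> h.py <<'E'
from scipy.spatial.transform import Rotation as Rot
np.set_printoptions(precision=4,suppress=True)
def K(m):
    f=192/np.tan(np.radians(m['fovy'])/2); return np.array([[f,0,m['cx']],[0,f,m['cy']],[0,0,1]])
def cast(m,px,z):
    px=np.array(px,float).reshape(-1,1,2)
    u=cv2.undistortPoints(px,K(m),np.array(m['dist'])).reshape(-1,2)
    d=np.c_[u[:,0],-u[:,1],-np.ones(len(u))]
    d=Rot.from_quat(m['rotation']).apply(d)
    s=(z-m['eye'][2])/d[:,2]
    return m['eye']+d*s[:,None]
def proj(m,P):
    P=np.array(P,float).reshape(-1,3)
    c=Rot.from_quat(m['rotation']).inv().apply(P-m['eye'])
    q=c*[1,-1,-1]
    return cv2.projectPoints(q,np.zeros(3),np.zeros(3),K(m),np.array(m['dist']))[0].reshape(-1,2)
def blobs(mask,amin=40):
    cs,_=cv2.findContours(mask.astype(np.uint8),cv2.RETR_EXTERNAL,cv2.CHAIN_APPROX_NONE)
    return sorted([c for c in cs if cv2.contourArea(c)>amin],key=cv2.contourArea,reverse=True)
E
python3 - <<'E'
from h import *
W=cv2.imread('pics/wrist0.png');S=cv2.imread('pics/side0.png');C=cv2.imread('pics/scene0.png')
m=imaging.camera_model('wrist')
cv2.imwrite('pics/w_up.png',cv2.resize(W[0:300,180:512],None,fx=2.3,fy=2,interpolation=cv2.INTER_CUBIC))
cv2.imwrite('pics/c_up.png',cv2.resize(C[100:300,110:470],None,fx=2.2,fy=2.2,interpolation=cv2.INTER_CUBIC))
cv2.imwrite('pics/s_up.png',cv2.resize(S[110:350,140:400],None,fx=2.5,fy=2.5,interpolation=cv2.INTER_CUBIC))
hsv=cv2.cvtColor(W,cv2.COLOR_BGR2HSV)
bl=(hsv[...,0]>100)&(hsv[...,0]<125)&(hsv[...,1]>120)&(hsv[...,2]>60)
for c in blobs(bl,100):
    r=cv2.minAreaRect(c); print('blue',r, cast(m,[r[0]],0.028)[0])
gr=(hsv[...,0]>15)&(hsv[...,0]<28)&(hsv[...,1]>170)
for c in blobs(gr,100):
    r=cv2.minAreaRect(c); print('brass',r,cv2.contourArea(c),cast(m,[r[0]],0.12)[0])
E
```

```text
blue ((206.5, 126.0), (30.0, 15.0), 90.0) [0.4474 0.054  0.028 ]
blue ((295.3500061035156, 209.95001220703125), (14.546475410461426, 24.98199462890625), 18.43494987487793) [ 0.5595 -0.0536  0.028 ]
blue ((224.11209106445312, 218.5948486328125), (24.29169273376465, 11.817581176757812), 66.80140686035156) [ 0.4656 -0.0659  0.028 ]
brass ((482.9422912597656, 71.71153259277344), (26.475679397583008, 40.007694244384766), 78.69007110595703) 832.0 [0.7058 0.1093 0.12  ]
brass ((473.0, 129.0), (24.0, 36.0), 90.0) 705.5 [0.706  0.0591 0.12  ]
brass ((493.5, 9.0), (18.0, 35.0), 90.0) 525.0 [0.7071 0.1608 0.12  ]
brass ((471.022216796875, 290.25115966796875), (21.77044677734375, 36.28407669067383), 66.50143432617188) 479.5 [ 0.7472 -0.1159  0.12  ]
```

View pics/w_up.png

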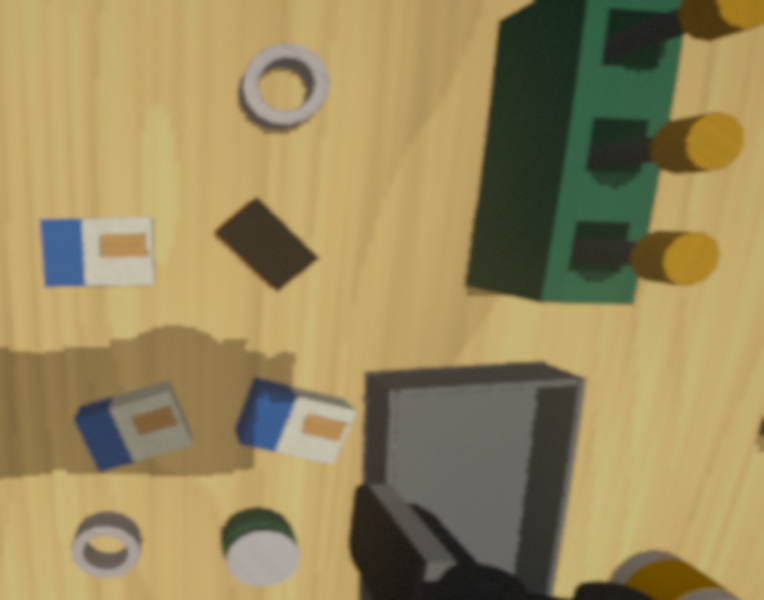

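View pics/s_up.png

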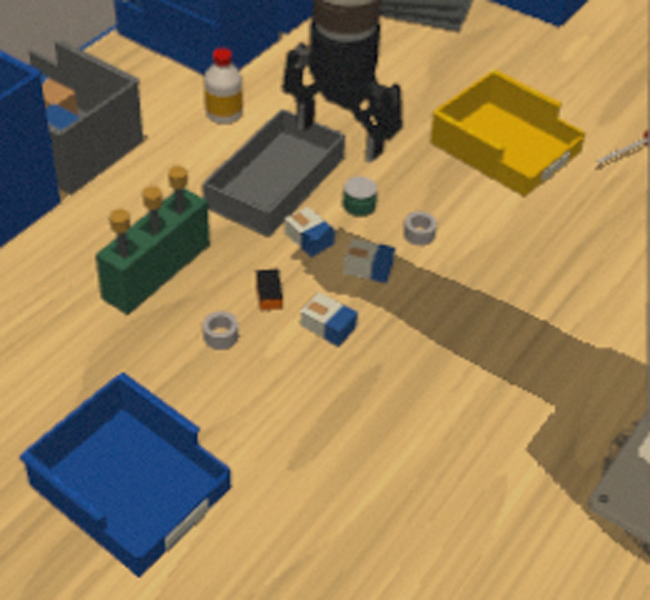

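View pics/c_up.png

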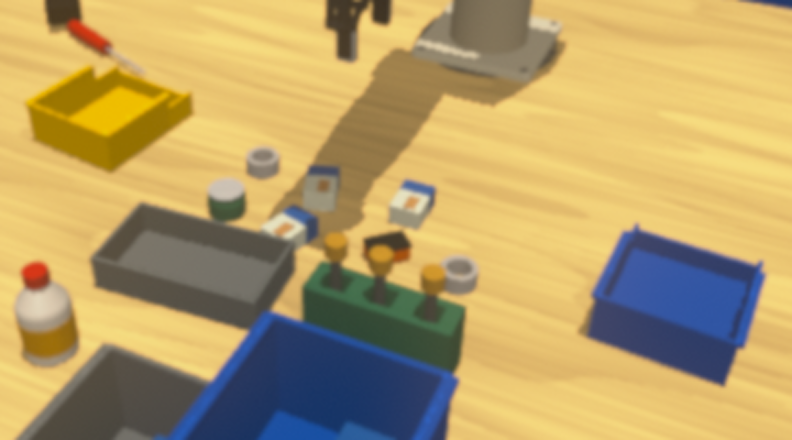

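carry_out(
  moves=[
    [0.2,0.5,-0.25,0,1],
    [0.3,1.0,-0.5,0,1],
    [0.3,1.0,-0.5,0,1],
    [0.3,1.0,-0.5,0,1],
    [0.3,1.0,-0.5,0,1],
  ],
)

```text
clock: 0.65
eef_pos: [0.5297, -0.1, 0.3056]
tool_rot: [1.0, -0.0, -0.001, -0.0]
ft_force: [0.8, 0.1, 0.8]
grip_width: 0.0853
```

Run:
```python
from h import *
m=imaging.camera_model('wrist'); W=save('wrist','wrist1.png'); print(bot.get_obs()['eef_pos'],m['eye'],m['rotation'])
json.dump({k:np.array(v).tolist() for k,v in m.items()},open('m1.json','w'))
cv2.imwrite('pics/w1_up.png',cv2.resize(W[0:384,130:512,::-1],None,fx=2,fy=1.56,interpolation=cv2.INTER_CUBIC))
```

```text
[ 0.5294 -0.0994  0.3054] [ 0.5309 -0.0267  0.4242] [-0.1462  0.0006  0.0001  0.9892]
```

View pics/w1_up.png

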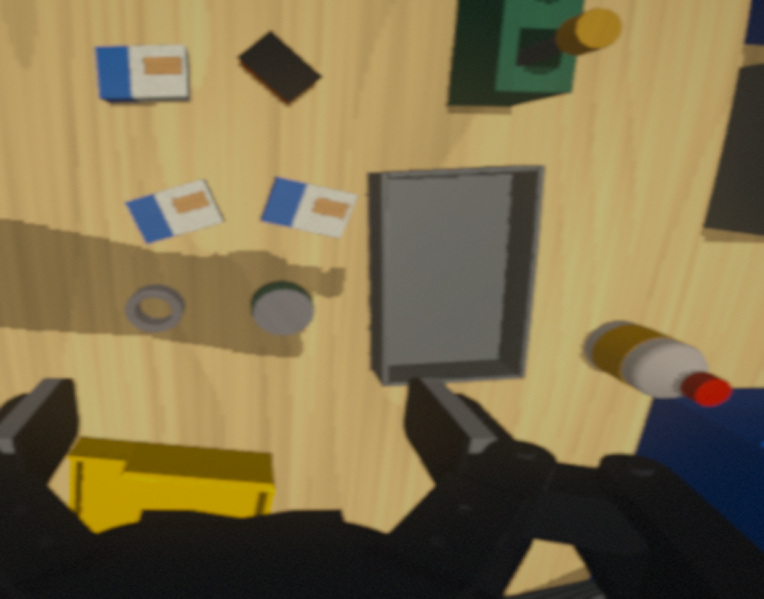

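Run:
```python
from h import *
m={k:np.array(v) for k,v in json.load(open('m1.json')).items()}
W=cv2.imread('pics/wrist1.png'); hsv=cv2.cvtColor(W,cv2.COLOR_BGR2HSV)
bl=(hsv[...,0]>100)&(hsv[...,0]<125)&(hsv[...,1]>110)
wh=(hsv[...,1]<70)&(hsv[...,2]>130)
mk=((bl|wh)*255).astype(np.uint8); mk=cv2.morphologyEx(mk,cv2.MORPH_CLOSE,np.ones((9,9)))
for c in blobs(mk,300):
    r=cv2.minAreaRect(c); p=cast(m,cv2.boxPoints(r),0.028)
    if r[0][1]>230 or r[0][0]>320: continue
    b=[c2 for c2 in blobs(bl,50) if cv2.pointPolygonTest(c,tuple(map(float,cv2.minAreaRect(c2)[0])),False)>0]
    print('carton',r[0],p[:,:2].mean(0),[np.linalg.norm(p[i]-p[i-1]) for i in (1,2)],[np.degrees(np.arctan2(*(p[i]-p[i-1])[1::-1])) for i in (1,2)])
def up(l,z):
    return cast(m,[(130+u/2,v/1.56) for u,v in l],z)[:,:2]
print('tray',up([(369,173),(543,166),(524,377),(379,384)],.045), up([(388,180),(513,178),(500,360),(386,368)],.005))
t=up([(127,305),(184,305),(155,285),(155,333)],.024);print('bush',t,t.mean(0))
t=up([(252,309),(314,309),(283,282),(283,337)],.036);print('tin',t,t.mean(0))
t=up([(270,32),(321,76),(289,96),(239,60)],.024);print('eraser',t,t.mean(0))
print('ybin back/side rims',up([(80,437),(272,455)],.06))
```

```text
carton (200.5, 46.0) [0.4659 0.0534] [np.float64(0.06038900500811666), np.float64(0.04102562643025293)] [np.float64(-0.759671120486178), np.float64(-91.1724724301484)]
carton (216.54795837402344, 135.29452514648438) [ 0.4833 -0.0616] [np.float64(0.05963238473448186), np.float64(0.04091347866014961)] [np.float64(19.6100038951919), np.float64(-69.73728237619807)]
carton (283.7385559082031, 132.87155151367188) [ 0.577  -0.0583] [np.float64(0.04158674096452334), np.float64(0.05876177840270527)] [np.float64(73.63387246566785), np.float64(-15.87755142808857)]
tray [[ 0.6143 -0.0281]
 [ 0.73   -0.0207]
 [ 0.7453 -0.217 ]
 [ 0.6346 -0.2235]] [[ 0.6373 -0.0345]
 [ 0.7297 -0.0314]
 [ 0.7443 -0.217 ]
 [ 0.6499 -0.2256]]
bush [[ 0.4454 -0.1503]
 [ 0.4882 -0.1503]
 [ 0.4673 -0.1305]
 [ 0.4652 -0.1789]] [ 0.4665 -0.1525]
tin [[ 0.5387 -0.1505]
 [ 0.5838 -0.1504]
 [ 0.5607 -0.1246]
 [ 0.5618 -0.1783]] [ 0.5612 -0.1509]
eraser [[0.5493 0.0845]
 [0.5831 0.0508]
 [0.5624 0.0349]
 [0.5294 0.063 ]] [0.556  0.0583]
ybin back/side rims [[ 0.4089 -0.2733]
 [ 0.5545 -0.293 ]]
```

carry_out(
  moves=[
    [0.1,-0.5,0,0,1],
    [0.2,-1.0,0,0,1],
  ],
)

```text
clock: 0.9
eef_pos: [0.5489, -0.001, 0.3056]
tool_rot: [1.0, -0.001, -0.001, -0.0]
ft_force: [1.3, 0.3, -0.6]
grip_width: 0.0857
```

carry_out(
  moves=[
    [0,-0.5,0,0,1],
    [0,-1.0,0,0,1],
  ],
)

```text
clock: 1.1
eef_pos: [0.5485, 0.1009, 0.3054]
tool_rot: [1.0, 0.001, -0.001, 0.0]
ft_force: [-0.3, -0.6, 0.1]
grip_width: 0.0858
```

carry_out(
  moves=[
    [0,-0.5,0,0,1],
    [0,-1.0,0,0,1],
    [0,-1.0,0,0,1],
    [0,-1.0,0,0,1],
  ],
)

```text
clock: 1.5
eef_pos: [0.5481, 0.2004, 0.3052]
tool_rot: [1.0, 0.003, -0.001, 0.001]
ft_force: [-0.3, -0.8, -0.6]
grip_width: 0.0854
```

Run:
```python
from h import *
m=imaging.camera_model('wrist'); W=save('wrist','wrist2.png'); print(bot.get_obs()['eef_pos'],m['eye'],m['rotation'])
json.dump({k:np.array(v).tolist() for k,v in m.items()},open('m2.json','w'))
cv2.imwrite('pics/w2_up.png',cv2.resize(W[...,::-1],None,fx=1.56,fy=1.56,interpolation=cv2.INTER_CUBIC))
```

```text
[0.5485 0.199  0.3055] [0.5491 0.2739 0.4237] [-0.1471  0.0006  0.003   0.9891]
```

View pics/w2_up.png

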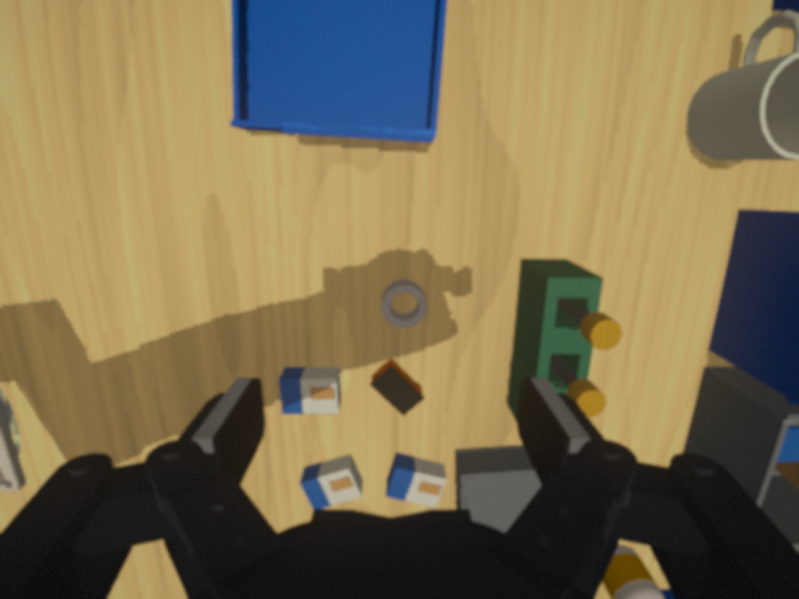

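Run:
```python
from h import *
m={k:np.array(v) for k,v in json.load(open('m2.json')).items()}
def up(l,z): return cast(m,np.array(l)/1.56,z)[:,:2]
t=up([(382,304),(427,304),(405,280),(405,328)],.024);print('bush',t,t.mean(0))
t=up([(546,275),(601,279),(585,420),(540,345)],.08);print('holder',t)
for q in ([(605,331)],[(591,400)]): print('head top',up(q,.134))
print('blue front,back rim',up([(233,123)],.037),up([(434,138)],.06),'floor',up([(248,118),(431,128)],.005))
W=cv2.imread('pics/wrist2.png');hsv=cv2.cvtColor(W,cv2.COLOR_BGR2HSV)
g=(hsv[...,0]>15)&(hsv[...,0]<28)&(hsv[...,1]>170)
for c in blobs(g,60):
    print(cv2.minAreaRect(c),cast(m,[cv2.minAreaRect(c)[0]],.126)[0])
# side view: triangulate heads
for n,f in (('side','side0.png'),('scene','scene0.png')):
    I=cv2.imread('pics/'+f);h=cv2.cvtColor(I,cv2.COLOR_BGR2HSV)
    g=(h[...,0]>12)&(h[...,0]<28)&(h[...,1]>165)&(h[...,2]>70);mm=imaging.camera_model(n)
    for c in blobs(g,30):
        r=cv2.minAreaRect(c)
        if r[1][0]*r[1][1]<500: print(n,r[0],r[1],cast(mm,[r[0]],.124)[0])
```

```text
bush [[0.5408 0.1506]
 [0.5838 0.1509]
 [0.5624 0.1744]
 [0.5632 0.1264]] [0.5626 0.1506]
holder [[0.6749 0.1933]
 [0.7211 0.1904]
 [0.7265 0.0587]
 [0.6765 0.1322]]
head top [[0.7027 0.1653]]
head top [[0.7007 0.1098]]
blue front,back rim [[0.4165 0.3121]] [[0.5824 0.2985]] floor [[0.4196 0.3193]
 [0.5844 0.3107]]
((399.1750793457031, 366.5289611816406), (22.60628318786621, 28.426427841186523), 62.52556610107422) [ 0.7649 -0.0754  0.126 ]
((385.0000305175781, 211.50003051757812), (24.748737335205078, 19.091880798339844), 45.0) [0.7035 0.1631 0.126 ]
((375.2500305175781, 254.75003051757812), (24.041629791259766, 16.26345443725586), 45.0) [0.7    0.1075 0.126 ]
side (229.0, 151.0) (8.0, 14.0) [ 0.7496 -0.0975  0.124 ]
side (200.5, 189.0) (8.0, 5.0) [0.6978 0.1056 0.124 ]
side (187.0, 198.0) (8.0, 6.0) [0.7029 0.1608 0.124 ]
side (210.5, 180.5) (7.0, 5.0) [0.6995 0.0565 0.124 ]
scene (132.39349365234375, 254.110107421875) (13.722954750061035, 24.85426902770996) [ 0.9209 -0.1129  0.124 ]
scene (285.5, 217.5) (13.0, 19.0) [0.6929 0.1136 0.124 ]
scene (306.5, 226.0) (12.0, 9.0) [0.6988 0.1638 0.124 ]
scene (262.0, 211.5) (11.0, 10.0) [0.6968 0.0596 0.124 ]
scene (137.0, 91.0) (8.0, 8.0) [ 0.3248 -0.5656  0.124 ]
```

```bash
cat >> h.py <<'E'
def go(x,y,z,yaw=None):
    """print shift tool units to target; yaw deg world of tool x"""
    o=bot.get_obs(); R=Rot.from_quat(o['tool_rot']); 
    d=R.inv().apply(np.array([x,y,z])-o['eef_pos'])/0.1
    tx=R.as_matrix()[:,0]; cy=np.degrees(np.arctan2(tx[1],tx[0]))
    s='shift %s cur yaw %.1f eef %s q6 %.2f'%(d.round(3),cy,o['eef_pos'].round(4),o['joint_pos'][5])
    if yaw is not None:
        t=-(yaw-cy); t=(t+90)%180-90
        s+=' roll %.3f (q6->%.2f) or %.3f'%(t/90,o['joint_pos'][5]+np.radians(t),(t-np.sign(t)*180)/90)
    print(s)
E
python3 - <<'E'
from h import *
o=bot.get_obs();print(o['joint_pos'])
W=cv2.imread('pics/wrist0.png'); hsv=cv2.cvtColor(W,cv2.COLOR_BGR2HSV)
# m0
m=dict(fovy=68.74477659282357,cx=250.3085,cy=193.8377,dist=np.array([-.0619,0,0,0,0]),eye=np.array([.5008,.0734,.374]),rotation=np.array([-.1466,.0009,.0005,.9892]))
bl=(hsv[...,0]>100)&(hsv[...,0]<125)&(hsv[...,1]>110)
wh=(hsv[...,1]<70)&(hsv[...,2]>130)
mk=((bl|wh)*255).astype(np.uint8); mk=cv2.morphologyEx(mk,cv2.MORPH_CLOSE,np.ones((9,9)))
for c in blobs(mk,300):
    r=cv2.minAreaRect(c); p=cast(m,cv2.boxPoints(r),0.028)
    if r[0][1]>150 or r[0][0]>320: continue
    print(p[:,:2],p[:,:2].mean(0))
go(.466,.053,.12,90)
E
```

```text
[ 0.3481  0.4017  0.3574  1.5285 -0.0003  1.9164]
[[0.4364 0.0739]
 [0.4948 0.0749]
 [0.4955 0.0343]
 [0.4353 0.0331]] [0.4655 0.0541]
[[0.5386 0.1679]
 [0.5799 0.1685]
 [0.5821 0.1275]
 [0.5397 0.127 ]] [0.5601 0.1477]
shift [-0.825  1.456  1.858] cur yaw 0.1 eef [0.5485 0.199  0.3055] q6 1.92 roll -0.998 (q6->0.35) or 1.002
```

carry_out(
  moves=[
    [-0.83,1.0,1.0,-1,1],
    [-0.83,1.0,1.0,-1,1],
    [-0.83,1.0,1.0,-1,1],
    [-0.83,1.0,1.0,-1,1],
    [-0.83,1.0,1.0,-1,1],
    [-0.83,1.0,1.0,-1,1],
    [-0.83,1.0,1.0,-1,1],
    [-0.83,1.0,1.0,-1,1],
    [-0.83,1.0,1.0,-1,1],
    [-0.83,1.0,1.0,-1,1],
    [-0.83,1.0,1.0,-1,1],
    [-0.83,1.0,1.0,-1,1],
    [-0.83,1.0,1.0,-1,1],
  ],
)

```text
clock: 2.85
eef_pos: [0.4663, 0.097, 0.2064]
tool_rot: [0.708, 0.706, -0.0, 0.0]
ft_force: [-0.6, 0.6, 0.5]
grip_width: 0.0853
```

carry_out(
  moves=[
    [-0.3,0,0.3,0,1],
    [-0.45,0,0.6,0,1],
    [-0.45,0,0.8,0,1],
    [-0.45,0,0.8,0,1],
    [-0.45,0,0.8,0,1],
  ],
)

```text
clock: 3.35
eef_pos: [0.4666, 0.0528, 0.1266]
tool_rot: [0.708, 0.707, -0.0, -0.0]
ft_force: [-1.1, -0.3, -0.0]
grip_width: 0.0851
```

Run:
```python
from h import *
go(.4655,.0541,.032,90)
W=save('wrist','wrist3.png')
```

```text
shift [ 0.013 -0.01   0.946] cur yaw 89.9 eef [0.4666 0.0528 0.1266] q6 0.11 roll -0.001 (q6->0.11) or 1.999
```

View pics/wrist3.png

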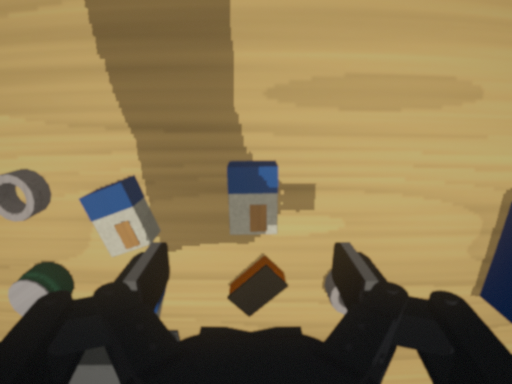

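carry_out(
  moves=[
    [0.01,0,0.4,0,1],
    [0.01,0,0.7,0,1],
    [0.01,0,0.94,0,1],
    [0.01,0,0.94,0,1],
    [0.01,0,0.94,0,1],
    [0.01,0,0.94,0,-1],
    [0.01,0,0.94,0,-1],
    [0.01,0,0.94,0,-1],
    [0.01,0,0.94,0,-1],
    [0.01,0,0.94,0,-1],
    [0.01,0,0.94,0,-1],
    [0.01,0,0.94,0,-1],
    [0.01,0,0.94,0,-1],
  ],
)

```text
clock: 4.7
eef_pos: [0.4677, 0.0542, 0.0337]
tool_rot: [0.707, 0.707, 0.001, 0.001]
ft_force: [-1.2, -0.1, 5.7]
grip_width: 0.0387
```

Run:
```python
from h import *
print(bot.get_obs()['grip_width'])
W=save('wrist','wrist4.png')
b=np.array([.507,.375]);a=-.082;R=np.array([[np.cos(a),-np.sin(a)],[np.sin(a),np.cos(a)]])
for l in [(-.045,-.026),(.045,-.026),(0,.027)]: print(b+R@np.array(l))
go(*(b+R@np.array([-.045,-.026])),.10,85.3)
```

```text
0.03865664985458832
[0.46   0.3528]
[0.5497 0.3454]
[0.5092 0.4019]
shift [ 2.986 -0.075 -0.662] cur yaw 90.0 eef [0.4678 0.0542 0.0337] q6 0.12 roll 0.052 (q6->0.20) or -1.948
```

View pics/wrist4.png

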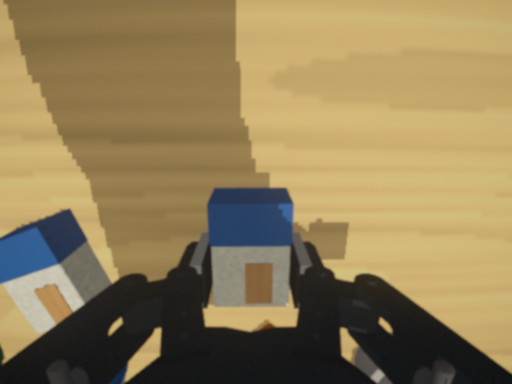

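carry_out(
  moves=[
    [0,0,-0.4,0,-1],
    [0.1,0,-0.87,0,-1],
    [0.5,0,-0.87,0,-1],
    [1,0,-0.87,0,-1],
  ],
)

```text
clock: 5.15
eef_pos: [0.4684, 0.1542, 0.1219]
tool_rot: [0.709, 0.706, 0.002, 0.001]
ft_force: [1.0, 0.6, -1.2]
grip_width: 0.0386
```

carry_out(
  moves=[
    [0.5,0,0,0,-1],
    [1,0,0,0.05,-1],
  ],
)

```text
clock: 5.35
eef_pos: [0.4666, 0.2557, 0.12]
tool_rot: [0.735, 0.678, 0.001, 0.0]
ft_force: [1.0, -0.4, -0.2]
grip_width: 0.0386
```

carry_out(
  moves=[
    [0.5,0,0,0,-1],
    [0.99,-0.08,0,0,-1],
    [0.99,-0.08,0,0,-1],
    [0.99,-0.08,0,0,-1],
  ],
)

```text
clock: 5.75
eef_pos: [0.4657, 0.3543, 0.119]
tool_rot: [0.733, 0.68, -0.0, 0.0]
ft_force: [-0.4, -0.0, -0.7]
grip_width: 0.0383
```

Run:
```python
from h import *
go(.46,.3528,.045,85.3);print(bot.get_obs()['grip_width'])
W=save('wrist','wrist5.png');save('side','side5.png');save('scene','scene5.png')
m=imaging.camera_model('wrist');json.dump({k:np.array(v).tolist() for k,v in m.items()},open('m5.json','w'))
```

```text
shift [-0.019 -0.055  0.74 ] cur yaw 85.7 eef [0.4657 0.3543 0.119 ] q6 0.73 roll 0.004 (q6->0.73) or -1.996
0.03832889098625875
```

View pics/wrist5.png

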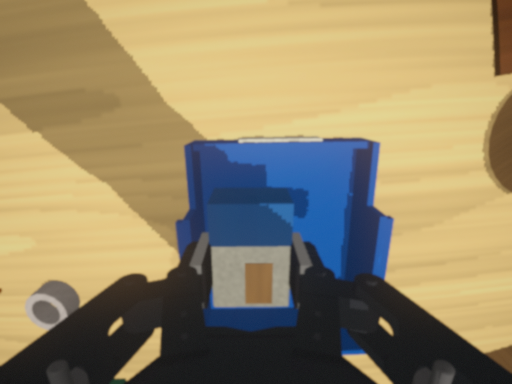

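View pics/side5.png

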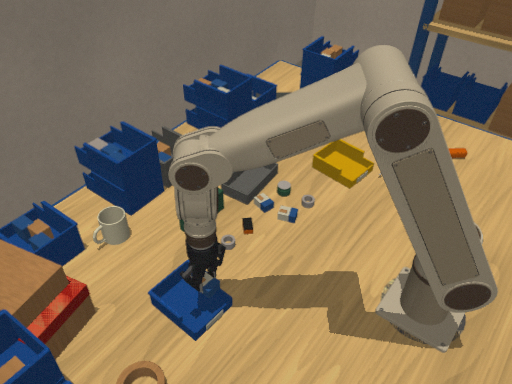

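Run:
```python
from h import *
m={k:np.array(v) for k,v in json.load(open('m5.json')).items()}
p=cast(m,[(186,143),(379,140)],.035)[:,:2];print('lip',p,np.linalg.norm(p[1]-p[0]))
print('step 60mm', cast(m,[(178,222),(391,217)],.06)[:,:2])
ms=imaging.camera_model('side')
s=cast(ms,[(150,295),(189,260)],.06)[:,:2];print('side back rim',s)
print(cast(ms,[(195,336),(232,302)],.034)[:,:2])
```

```text
lip [[0.4132 0.3093]
 [0.4217 0.4484]] 0.13944201729553782
step 60mm [[0.4636 0.3019]
 [0.4717 0.4484]]
side back rim [[0.576  0.4454]
 [0.5748 0.298 ]]
[[0.414  0.4523]
 [0.4029 0.3194]]
```

carry_out(
  moves=[
    [-0.03,-0.045,0.3,0,-1],
    [-0.03,-0.045,0.6,0,-1],
    [-0.03,-0.045,0.76,0,-1],
    [-0.03,-0.045,0.76,0,-1],
    [-0.03,-0.045,0.76,0,-1],
    [-0.03,-0.045,0.76,0,0.12],
    [-0.03,-0.045,0.76,0,0.12],
    [-0.03,-0.045,0.76,0,0.12],
    [-0.03,-0.045,0.76,0,0.12],
    [-0.03,-0.045,0.5,0,0.12],
    [-0.03,-0.045,0,0,0.12],
  ],
)

```text
clock: 7.0
eef_pos: [0.4587, 0.348, 0.1149]
tool_rot: [0.734, 0.679, -0.006, -0.0]
ft_force: [0.7, 0.6, 0.1]
grip_width: 0.048
```

carry_out(
  moves=[
    [-0.5,0,-0.3,0,0.5],
    [-1,0,-0.6,0,0.5],
    [-1,0,-0.6,0,0.5],
    [-1,0,-0.6,0,0.5],
  ],
)

```text
clock: 7.4
eef_pos: [0.4541, 0.2489, 0.1803]
tool_rot: [0.736, 0.678, 0.0, 0.001]
ft_force: [0.5, 1.4, 0.9]
grip_width: 0.0639
```

Run:
```python
from h import *
W=save('wrist','wrist6.png');
go(.4833,-.0616,.12,109.6)
```

```text
shift [-3.082  0.544  0.593] cur yaw 85.4 eef [0.4539 0.25   0.1792] q6 0.58 roll -0.269 (q6->0.16) or 1.731
```

View pics/wrist6.png

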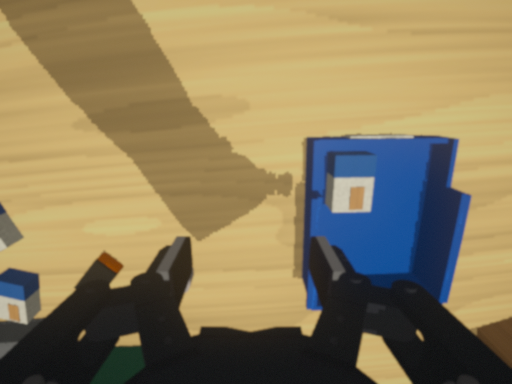

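carry_out(
  moves=[
    [-0.5,0.1,0,0,0.5],
    [-1,0.18,0,0,0.5],
  ],
)

```text
clock: 7.65
eef_pos: [0.4635, 0.1522, 0.1775]
tool_rot: [0.733, 0.681, -0.001, -0.0]
ft_force: [0.8, -0.0, 0.2]
grip_width: 0.0642
```

carry_out(
  moves=[
    [-0.5,0.1,0,0,0.5],
    [-1,0.18,0,0,0.5],
  ],
)

```text
clock: 7.85
eef_pos: [0.4735, 0.0514, 0.1774]
tool_rot: [0.734, 0.68, -0.001, -0.001]
ft_force: [1.2, 0.1, -0.7]
grip_width: 0.0641
```

carry_out(
  moves=[
    [-0.5,0.1,0,-0.1,0.5],
    [-1,0.18,0.2,-0.2,0.5],
    [-1,0.18,0.3,-0.27,0.5],
    [-1,0.18,0.3,-0.27,0.5],
    [-1,0.18,0.3,-0.27,0.5],
    [-1,0.18,0.3,-0.27,0.5],
  ],
)

```text
clock: 8.45
eef_pos: [0.4841, -0.0477, 0.149]
tool_rot: [0.575, 0.818, -0.0, -0.0]
ft_force: [-1.2, -0.1, 0.3]
grip_width: 0.0644
```

```bash
cat >> h.py <<'E'
def cartons(im,m,z=.028):
    hsv=cv2.cvtColor(im,cv2.COLOR_RGB2HSV)
    bl=(hsv[...,0]>100)&(hsv[...,0]<125)&(hsv[...,1]>110)
    for c in blobs(bl,100):
        r=cv2.minAreaRect(c); p=cast(m,cv2.boxPoints(r),z)
        e=[p[1]-p[0],p[2]-p[1]]; 
        print('blue',np.array(r[0]).round(),p[:,:2].mean(0),[('%.4f@%.1f'%(np.linalg.norm(v),np.degrees(np.arctan2(v[1],v[0])))) for v in e])
E
python3 - <<'E'
from h import *
go(.4833,-.0616,.034,109.6)
m=imaging.camera_model('wrist');W=save('wrist','wrist7.png');cartons(W,m)
t=np.array([.4833,-.0616]);a=np.radians(19.6);u=np.array([np.cos(a),np.sin(a)]);v=np.array([-u[1],u[0]])
print(proj(m,[[*(t+sx*.029*u+sy*.02*v),.028] for sx,sy in ((-1,-1),(1,-1),(1,1),(-1,1))]))
E
```

```text
shift [-0.129 -0.054  1.15 ] cur yaw 109.8 eef [ 0.4841 -0.0477  0.149 ] q6 -0.44 roll 0.002 (q6->-0.44) or -1.998
blue [236. 166.] [ 0.4649 -0.0686] ['0.0221@-162.1', '0.0360@109.8']
blue [497. 338.] [0.5538 0.2827] ['0.0358@106.1', '0.1014@39.9']
blue [219. 262.] [ 0.5592 -0.0536] ['0.0219@168.3', '0.0403@74.4']
[[213.1535 155.8797]
 [215.265  218.8188]
 [258.8517 219.0189]
 [259.7468 156.0474]]
```

View pics/wrist7.png

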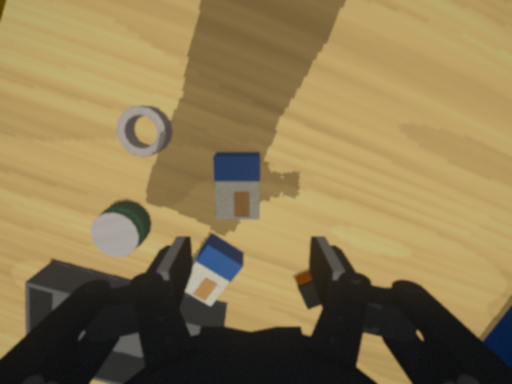

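carry_out(
  moves=[
    [-0.13,-0.05,0.4,0,0.5],
    [-0.13,-0.05,0.8,0,0.5],
    [-0.13,-0.05,0.8,0,0.5],
  ],
)

```text
clock: 8.8
eef_pos: [0.4797, -0.0614, 0.0655]
tool_rot: [0.575, 0.818, -0.002, -0.004]
ft_force: [-1.6, 0.8, -0.5]
grip_width: 0.0641
```

carry_out(
  moves=[
    [0,0,0.35,0,0.5],
    [0,0,0.35,0,0.5],
    [0,0,0.35,0,0.5],
    [0,0,0.35,0,-1],
    [0,0,0.35,0,-1],
    [0,0,0.35,0,-1],
    [0,0,0.35,0,-1],
    [0,0,0.35,0,-1],
    [0,0,-0.05,0,-1],
    [0,0,-0.55,0,-1],
    [0,0,-0.55,0,-1],
  ],
)

```text
clock: 9.9
eef_pos: [0.4887, -0.0637, 0.1319]
tool_rot: [0.575, 0.818, 0.003, 0.006]
ft_force: [1.4, -0.1, -1.0]
grip_width: 0.0386
```

Run:
```python
from h import *
print(bot.get_obs()['grip_width'])
b=np.array([.503,.3745]);a=-.065;R=np.array([[np.cos(a),-np.sin(a)],[np.sin(a),np.cos(a)]])
for l in [(.045,-.026),(0,.027)]: print(b+R@np.array(l))
go(*(b+R@np.array([.045,-.026])),.12,86.3)
```

```text
0.038604329392351304
[0.5462 0.3456]
[0.5048 0.4014]
shift [3.657 1.925 0.119] cur yaw 109.8 eef [ 0.4887 -0.0637  0.1319] q6 -0.47 roll 0.261 (q6->-0.06) or -1.739
```

carry_out(
  moves=[
    [0.45,0.24,0,0.1,-1],
    [0.9,0.48,0,0.2,-1],
    [0.9,0.48,0,0.26,-1],
    [0.9,0.48,0,0.26,-1],
  ],
)

```text
clock: 10.3
eef_pos: [0.4986, 0.04, 0.1249]
tool_rot: [0.728, 0.686, 0.001, 0.0]
ft_force: [-0.3, -1.6, 0.2]
grip_width: 0.0387
```

carry_out(
  moves=[
    [0.5,0.04,0,0,-1],
    [1,0.08,0,0,-1],
  ],
)

```text
clock: 10.5
eef_pos: [0.5129, 0.1361, 0.1248]
tool_rot: [0.73, 0.684, 0.0, 0.0]
ft_force: [1.1, 0.3, -0.1]
grip_width: 0.0384
```

carry_out(
  moves=[
    [0.5,0.04,0,0,-1],
    [1,0.08,0,0,-1],
  ],
)

```text
clock: 10.7
eef_pos: [0.5271, 0.2365, 0.1247]
tool_rot: [0.729, 0.685, 0.0, 0.0]
ft_force: [-0.2, 0.7, -0.4]
grip_width: 0.0386
```

carry_out(
  moves=[
    [0.5,0.04,0,0,-1],
    [1,0.08,0,0,-1],
    [1,0.08,0,0,-1],
    [1,0.08,0,0,-1],
    [1,0.08,0,0,-1],
  ],
)

```text
clock: 11.2
eef_pos: [0.5409, 0.3335, 0.1241]
tool_rot: [0.729, 0.684, -0.001, 0.0]
ft_force: [-0.2, -0.4, 0.1]
grip_width: 0.0385
```

Run:
```python
from h import *
go(.5462,.3456,.043,86.3);print(bot.get_obs()['grip_width'])
W=save('wrist','wrist8.png')
```

```text
shift [0.125 0.046 0.811] cur yaw 86.4 eef [0.5409 0.3335 0.1241] q6 0.62 roll 0.001 (q6->0.62) or -1.999
0.038466068797790125
```

View pics/wrist8.png

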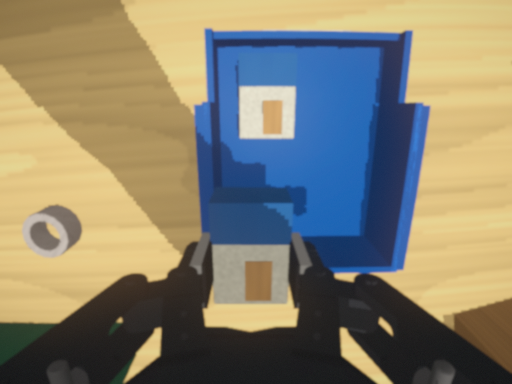

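carry_out(
  moves=[
    [0.13,0.045,0,0,-1],
    [0.13,0.045,0.3,0,-1],
    [0.13,0.045,0.6,0,-1],
    [0.13,0.045,0.8,0,-1],
    [0.13,0.045,0.8,0,-1],
    [0.13,0.045,0.8,0,-1],
    [0.13,0.045,0.8,0,0.12],
    [0.13,0.045,0.8,0,0.12],
    [0.13,0.045,0.8,0,0.12],
    [0.13,0.045,0.8,0,0.12],
    [0.13,0.045,0.5,0,0.12],
    [0.13,0.045,0,0,0.12],
    [0.13,0.045,-0.3,0,0.12],
    [0.13,0.045,-0.3,0,0.12],
  ],
)

```text
clock: 12.65
eef_pos: [0.5492, 0.35, 0.1609]
tool_rot: [0.729, 0.685, 0.006, 0.001]
ft_force: [0.5, -0.4, 0.3]
grip_width: 0.0482
```

carry_out(
  moves=[
    [-0.5,0,0,0,0.5],
    [-1,0.1,0,0,0.5],
  ],
)

```text
clock: 12.85
eef_pos: [0.5484, 0.2487, 0.1535]
tool_rot: [0.727, 0.686, -0.001, -0.0]
ft_force: [0.9, -0.7, 0.6]
grip_width: 0.0639
```

carry_out(
  moves=[
    [-0.5,0,0,0,0.5],
    [-1,0.1,0,0,0.5],
  ],
)

```text
clock: 13.05
eef_pos: [0.5518, 0.1474, 0.1534]
tool_rot: [0.728, 0.685, -0.001, -0.001]
ft_force: [0.9, -0.6, 0.2]
grip_width: 0.064
```

carry_out(
  moves=[
    [-0.5,0,0,-0.1,0.5],
    [-1,0.1,0,0.2,0.5],
    [-1,0.1,0,0.2,0.5],
    [-1,0.1,0,0.2,0.5],
    [-1,0.1,0,0.2,0.5],
  ],
)

```text
clock: 13.55
eef_pos: [0.5567, 0.0478, 0.1535]
tool_rot: [0.827, 0.562, -0.001, -0.0]
ft_force: [0.7, -0.5, -0.3]
grip_width: 0.0641
```

Run:
```python
from h import *
go(.577,-.0583,.034,74)
m=imaging.camera_model('wrist');W=save('wrist','wrist9.png');cartons(W,m)
save('side','side9.png')
```

```text
shift [-0.91   0.582  1.195] cur yaw 68.3 eef [0.5567 0.0478 0.1535] q6 0.46 roll -0.063 (q6->0.36) or 1.937
blue [498.  48.] [0.5171 0.289 ] ['0.0232@73.9', '0.0789@-10.8']
blue [154. 232.] [ 0.5594 -0.0525] ['0.0404@74.6', '0.0218@-21.0']
```

View pics/wrist9.png

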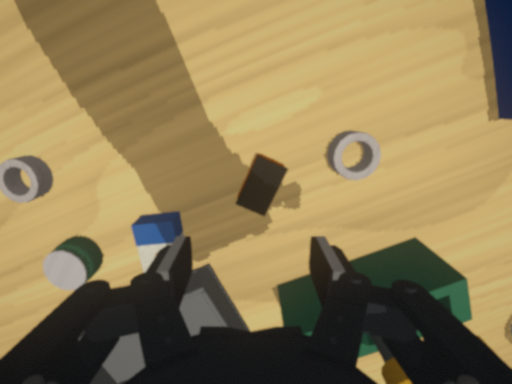

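View pics/side9.png

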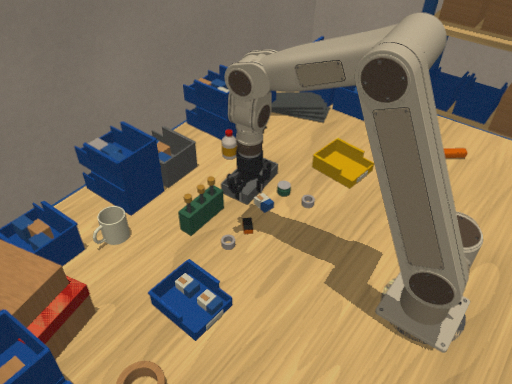

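carry_out(
  moves=[
    [-0.45,0.29,0,-0.06,0.5],
    [-0.91,0.58,0,-0.065,0.5],
    [-0.91,0.58,0.3,-0.065,0.5],
    [-0.91,0.58,0.3,-0.065,0.5],
    [-0.91,0.58,0.3,-0.065,0.5],
  ],
)

```text
clock: 14.15
eef_pos: [0.5765, -0.0564, 0.1235]
tool_rot: [0.797, 0.604, -0.001, -0.001]
ft_force: [-0.4, -0.4, 0.3]
grip_width: 0.0639
```

Run:
```python
from h import *
go(.577,-.0575,.034,74.3)
m=imaging.camera_model('wrist');W=save('wrist','wrist10.png');cartons(W,m)
```

```text
shift [-0.009  0.011  0.895] cur yaw 74.4 eef [ 0.5765 -0.0564  0.1235] q6 0.18 roll 0.001 (q6->0.18) or -1.999
blue [249. 182.] [ 0.5591 -0.0528] ['0.0373@74.4', '0.0211@-14.3']
```

View pics/wrist10.png

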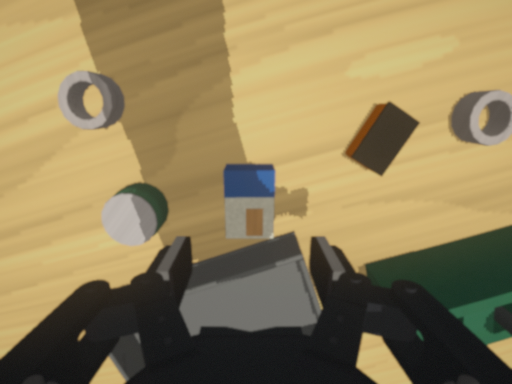

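carry_out(
  moves=[
    [0,-0.04,0.4,0,0.4],
    [0,-0.04,0.75,0,0.4],
    [0,-0.04,0.9,0,0.4],
    [0,-0.04,0.9,0,0.4],
    [0,-0.04,0.9,0,0.4],
    [0,-0.04,0.9,0,-1],
    [0,-0.04,0.9,0,-1],
    [0,-0.04,0.9,0,-1],
    [0,-0.04,0.9,0,-1],
    [0,-0.04,0.9,0,-1],
    [0,-0.04,0.5,0,-1],
    [0,-0.04,0,0,-1],
    [0,-0.04,0,0,-1],
    [0,-0.04,0,0,-1],
  ],
)

```text
clock: 15.6
eef_pos: [0.5751, -0.0565, 0.1267]
tool_rot: [0.797, 0.604, 0.002, 0.002]
ft_force: [-0.8, 0.2, -1.3]
grip_width: 0.0387
```

Run:
```python
from h import *
print(bot.get_obs()['grip_width'])
go(.5048,.4014,.12,86.3)
```

```text
0.038723212044742716
shift [ 4.216 -1.92   0.061] cur yaw 74.2 eef [ 0.5751 -0.0565  0.1267] q6 0.18 roll -0.134 (q6->-0.03) or 1.866
```

carry_out(
  moves=[
    [0.5,-0.22,0,-0.07,-1],
    [1,-0.45,0,-0.134,-1],
    [1,-0.45,0,-0.134,-1],
  ],
)

```text
clock: 15.9
eef_pos: [0.5551, 0.0562, 0.1226]
tool_rot: [0.727, 0.686, -0.001, -0.002]
ft_force: [0.3, -0.9, -1.6]
grip_width: 0.0384
```

carry_out(
  moves=[
    [0.43,-0.1,0,0,-1],
    [0.86,-0.2,0,0,-1],
  ],
)

```text
clock: 16.1
eef_pos: [0.542, 0.1394, 0.1228]
tool_rot: [0.73, 0.683, -0.001, -0.001]
ft_force: [0.2, 1.3, -1.1]
grip_width: 0.0383
```

carry_out(
  moves=[
    [0.43,-0.1,0,0,-1],
    [0.86,-0.2,0,0,-1],
  ],
)

```text
clock: 16.3
eef_pos: [0.5274, 0.2271, 0.1228]
tool_rot: [0.73, 0.684, -0.001, -0.0]
ft_force: [0.6, 0.1, -1.1]
grip_width: 0.0387
```

carry_out(
  moves=[
    [0.43,-0.1,0,0,-1],
    [0.86,-0.2,0,0,-1],
  ],
)

```text
clock: 16.5
eef_pos: [0.5131, 0.3143, 0.1227]
tool_rot: [0.73, 0.684, -0.001, -0.0]
ft_force: [0.9, -1.0, -1.3]
grip_width: 0.0386
```

carry_out(
  moves=[
    [0.43,-0.1,0,0,-1],
    [0.86,-0.2,0,0,-1],
    [0.86,-0.2,0,0,-1],
    [0.86,-0.2,0,0,-1],
    [0.86,-0.2,0,0,-1],
  ],
)

```text
clock: 17.0
eef_pos: [0.4995, 0.3991, 0.123]
tool_rot: [0.73, 0.684, -0.001, 0.0]
ft_force: [0.9, -0.2, -0.5]
grip_width: 0.0383
```

Run:
```python
from h import *
go(.501,.4014,.043,86.3);print(bot.get_obs()['grip_width'])
W=save('wrist','wrist11.png')
```

```text
shift [0.025 0.015 0.8  ] cur yaw 86.2 eef [0.4995 0.3991 0.123 ] q6 0.74 roll -0.001 (q6->0.74) or 1.999
0.0383408547837565
```

View pics/wrist11.png

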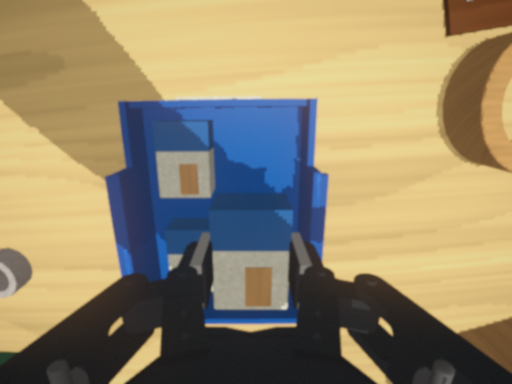

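carry_out(
  moves=[
    [0.025,0,0.3,0,-1],
    [0.025,0,0.5,0,-1],
    [0.025,0,0.65,0,-1],
    [0.025,0,0.78,0,-1],
    [0.025,0,0.78,0,-1],
    [0.025,0,0.78,0,0.05],
    [0.025,0,0.78,0,0.05],
    [0.025,0,0.78,0,0.05],
    [0.025,0,0.78,0,0.05],
    [0.025,0,0.4,0,0.05],
    [0.025,0,0,0,0.05],
    [0.025,0,-0.5,0,0.5],
    [0.025,0,-0.5,0,0.5],
  ],
)

```text
clock: 18.35
eef_pos: [0.5036, 0.4062, 0.1838]
tool_rot: [0.729, 0.684, 0.008, 0.001]
ft_force: [0.8, 0.9, 1.6]
grip_width: 0.0642
```

carry_out(
  moves=[
    [-0.5,0.1,0,0,0.5],
    [-1,0.3,0,0,0.5],
    [-1,0.3,0,0,0.5],
  ],
)

```text
clock: 18.65
eef_pos: [0.5247, 0.2968, 0.175]
tool_rot: [0.731, 0.682, -0.0, 0.001]
ft_force: [-0.0, -0.6, 0.4]
grip_width: 0.0644
```

Run:
```python
from h import *
m=imaging.camera_model('wrist')
W=save('wrist','wrist12.png');go(.5626,.1506,.12,90)
```

```text
shift [-1.447  0.481  0.551] cur yaw 86.0 eef [0.5246 0.2983 0.175 ] q6 0.59 roll -0.044 (q6->0.52) or 1.956
```

View pics/wrist12.png

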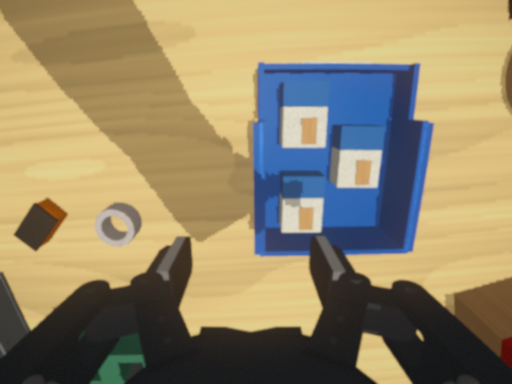

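carry_out(
  moves=[
    [-0.5,0.24,0,0,0.5],
    [-1,0.48,0,0,0.5],
    [-1,0.48,0,0,0.5],
  ],
)

```text
clock: 19.0
eef_pos: [0.5665, 0.1955, 0.1746]
tool_rot: [0.731, 0.683, 0.0, 0.001]
ft_force: [0.5, -0.0, -0.6]
grip_width: 0.0642
```

carry_out(
  moves=[
    [-0.45,0,0.25,0,0.5],
    [-0.45,0,0.5,0,0.5],
    [-0.45,0,0.5,0,0.5],
    [-0.45,0,0.5,0,0.5],
  ],
)

```text
clock: 19.4
eef_pos: [0.5619, 0.1548, 0.1244]
tool_rot: [0.729, 0.684, -0.0, -0.0]
ft_force: [0.5, -0.3, 0.4]
grip_width: 0.0643
```

```bash
cat >> h.py <<'E'
def bushes(im,m,z=.024):
    hsv=cv2.cvtColor(im,cv2.COLOR_RGB2HSV)
    g=(hsv[...,1]<45)&(hsv[...,2]>95)
    for c in blobs(g,200):
        e=cv2.fitEllipse(c) if len(c)>5 else None
        x,y,w,h=cv2.boundingRect(c); p=cast(m,[(x,y+h/2),(x+w,y+h/2),(x+w/2,y),(x+w/2,y+h)],z)
        print('grey',(x,y,w,h),cast(m,[e[0]],z)[0],p[:,:2].mean(0),'w %.4f h %.4f'%(np.linalg.norm(p[1]-p[0]),np.linalg.norm(p[3]-p[2])))
E
python3 - <<'E'
from h import *
m=imaging.camera_model('wrist')
W=save('wrist','wrist13.png');go(.5626,.1506,.030,90); bushes(W,m)
print(proj(m,[[.5626,.1506,.024]]))
E
```

```text
shift [-0.047  0.001  0.953] cur yaw 86.4 eef [0.5627 0.1552 0.1254] q6 0.33 roll -0.040 (q6->0.27) or 1.960
grey (0, 289, 52, 61) [ 0.667  -0.0846  0.024 ] [ 0.6748 -0.0806] w 0.0595 h 0.0814
grey (219, 173, 50, 51) [0.5591 0.1487 0.024 ] [0.5594 0.1494] w 0.0410 h 0.0439
grey (464, 162, 48, 45) [0.5592 0.3557 0.024 ] [0.56  0.357] w 0.0454 h 0.0408
grey (484, 45, 28, 55) [0.4696 0.3509 0.024 ] [0.4703 0.351 ] w 0.0242 h 0.0409
[[245.6849 202.5146]]
```

View pics/wrist13.png

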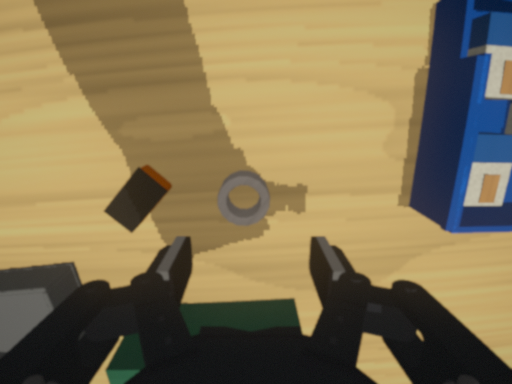

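carry_out(
  moves=[
    [-0.05,-0.02,0.4,0,0.5],
    [-0.05,-0.02,0.8,0,0.5],
    [-0.05,-0.02,0.95,0,0.5],
    [-0.05,-0.02,0.95,0,0.5],
    [-0.05,-0.02,0.95,0,0.5],
    [-0.05,-0.02,0.95,0,-1],
    [-0.05,-0.02,0.95,0,-1],
    [-0.05,-0.02,0.95,0,-1],
    [-0.05,-0.02,0.95,0,-1],
    [-0.05,-0.02,0.95,0,-1],
    [-0.05,-0.02,0.5,0,-1],
    [-0.05,-0.02,0,0,-1],
    [-0.05,-0.02,0,0,-1],
  ],
)

```text
clock: 20.75
eef_pos: [0.565, 0.1501, 0.1328]
tool_rot: [0.73, 0.684, 0.007, 0.004]
ft_force: [2.2, 0.1, -0.6]
grip_width: 0.041
```

carry_out(
  moves=[
    [-0.5,-0.2,-0.2,0,-1],
    [-1,-0.2,-0.2,0,-1],
  ],
)

```text
clock: 20.95
eef_pos: [0.534, 0.0576, 0.1461]
tool_rot: [0.728, 0.686, 0.001, 0.001]
ft_force: [1.6, -0.8, -1.5]
grip_width: 0.0409
```

carry_out(
  moves=[
    [-0.5,-0.2,0,0,-1],
    [-1,-0.2,0,0,-1],
  ],
)

```text
clock: 21.15
eef_pos: [0.5059, -0.0391, 0.1445]
tool_rot: [0.729, 0.684, -0.0, -0.0]
ft_force: [0.9, 0.0, -2.0]
grip_width: 0.0411
```

carry_out(
  moves=[
    [-0.5,-0.2,0,0,-1],
    [-1,-0.2,0,0,-1],
  ],
)

```text
clock: 21.35
eef_pos: [0.4796, -0.1342, 0.1443]
tool_rot: [0.729, 0.684, -0.0, -0.001]
ft_force: [1.4, -0.2, -0.6]
grip_width: 0.0409
```

carry_out(
  moves=[
    [-0.5,0,0,0,-1],
    [-1,0,0,0,-1],
    [-1,0,0,0,-1],
    [-1,0,0,0,-1],
  ],
)

```text
clock: 21.75
eef_pos: [0.475, -0.2341, 0.1441]
tool_rot: [0.731, 0.683, 0.0, 0.0]
ft_force: [-0.5, 1.6, -0.9]
grip_width: 0.0413
```

Run:
```python
from h import *
m=imaging.camera_model('wrist')
W=save('wrist','wrist14.png');go(.48,-.34,.12,90);print(bot.get_obs()['grip_width'])
json.dump({k:np.array(v).tolist() for k,v in m.items()},open('m14.json','w'))
```

```text
shift [-1.066  0.119  0.239] cur yaw 86.2 eef [ 0.4751 -0.2328  0.144 ] q6 -0.39 roll -0.042 (q6->-0.46) or 1.958
0.04113165022888357
```

View pics/wrist14.png

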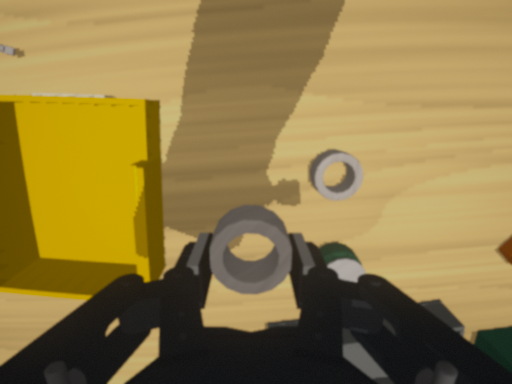

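carry_out(
  moves=[
    [-0.5,0,0,0,-1],
    [-1,0,0,0,-1],
    [-1,0,0,0,-1],
    [-1,0,0,0,-1],
  ],
)

```text
clock: 22.2
eef_pos: [0.4692, -0.3317, 0.1437]
tool_rot: [0.729, 0.684, 0.0, -0.001]
ft_force: [-0.1, 0.1, -0.4]
grip_width: 0.0413
```

Run:
```python
from h import *
m=imaging.camera_model('wrist')
W=save('wrist','wrist15.png');go(.48,-.34,.12,90);print(bot.get_obs()['grip_width'])
json.dump({k:np.array(v).tolist() for k,v in m.items()},open('m15.json','w'))
```

```text
shift [-0.085  0.114  0.237] cur yaw 86.4 eef [ 0.4691 -0.3309  0.1437] q6 -0.55 roll -0.040 (q6->-0.61) or 1.960
0.04118208117214252
```

View pics/wrist15.png

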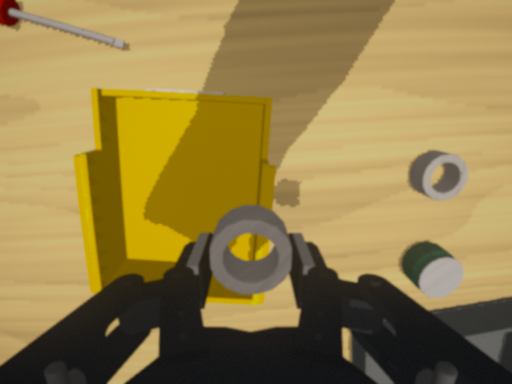

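Run:
```python
from h import *
m={k:np.array(v) for k,v in json.load(open('m15.json')).items()}
p=cast(m,[(93,89),(271,98)],.036)[:,:2];print('lip',p,np.linalg.norm(p[1]-p[0]))
q=cast(m,[(75,155),(276,166),(93,291),(263,303)],.06)[:,:2];print(q)
d=p[1]-p[0]; a=np.arctan2(-d[0],d[1]); mid=p.mean(0); c=mid+.085*np.array([np.cos(a),np.sin(a)]); print('yaw',a,'c',c, 'c2',q[:2].mean(0)+.032*np.array([np.cos(a),np.sin(a)]), 'c3',q[2:].mean(0)-.085*np.array([np.cos(a),np.sin(a)]))
R=np.array([[np.cos(a),-np.sin(a)],[np.sin(a),np.cos(a)]])
for l in [(-.035,-.02),(.035,-.02)]: print(c+R@l)
go(*(c+R@np.array([.04,0])),.040,np.degrees(a)+90)
```

```text
lip [[ 0.3722 -0.4484]
 [ 0.3891 -0.311 ]] 0.13841881589804403
[[ 0.4194 -0.4591]
 [ 0.4376 -0.3112]
 [ 0.5369 -0.4732]
 [ 0.5565 -0.3266]]
yaw -0.12256792609508337 c [ 0.465  -0.3901] c2 [ 0.4602 -0.3891] c3 [ 0.4624 -0.3895]
[ 0.4278 -0.4057]
[ 0.4973 -0.4142]
shift [-0.619  0.396  1.036] cur yaw 86.4 eef [ 0.4691 -0.3309  0.1437] q6 -0.55 roll 0.038 (q6->-0.49) or -1.962
```

carry_out(
  moves=[
    [-0.3,0.2,0,0.04,-1],
    [-0.61,0.37,0.2,0.04,-1],
    [-0.61,0.37,0.6,0.04,-1],
    [-0.61,0.37,0.9,0.04,-1],
    [-0.61,0.37,1,0.04,-1],
    [-0.61,0.37,1,0.04,-1],
    [-0.61,0.37,1,0.04,-1],
    [-0.61,0.37,1,0.04,0.25],
    [-0.61,0.37,1,0.04,0.25],
    [-0.61,0.37,1,0.04,0.25],
    [-0.61,0.37,1,0.04,0.25],
    [-0.61,0.37,0.6,0.04,0.25],
    [-0.61,0.37,0,0.04,0.5],
    [-0.61,0.37,0,0.04,0.5],
  ],
)

```text
clock: 23.65
eef_pos: [0.5048, -0.3983, 0.1511]
tool_rot: [0.751, 0.661, 0.001, 0.006]
ft_force: [0.0, -1.1, 0.5]
grip_width: 0.0641
```

carry_out(
  moves=[
    [0.5,0,0,0,0.5],
    [1,-0.2,0,0,0.5],
  ],
)

```text
clock: 23.85
eef_pos: [0.4978, -0.2983, 0.145]
tool_rot: [0.751, 0.66, 0.001, 0.002]
ft_force: [-0.3, 1.1, -0.6]
grip_width: 0.0641
```

carry_out(
  moves=[
    [0.5,0,0,0,0.5],
    [1,-0.2,0,0,0.5],
    [1,-0.2,0,0,0.5],
    [1,-0.2,0,0,0.5],
  ],
)

```text
clock: 24.25
eef_pos: [0.4887, -0.1951, 0.1444]
tool_rot: [0.75, 0.662, -0.0, 0.0]
ft_force: [0.9, -1.1, -0.4]
grip_width: 0.0641
```

Run:
```python
from h import *
m=imaging.camera_model('wrist')
W=save('wrist','wrist16.png');go(.4665,-.1525,.030,83);bushes(W,m)
```

```text
shift [ 0.408 -0.283  1.145] cur yaw 82.8 eef [ 0.4893 -0.1964  0.1446] q6 -0.25 roll -0.003 (q6->-0.26) or 1.997
grey (268, 137, 49, 49) [ 0.4631 -0.1567  0.024 ] [ 0.4642 -0.1558] w 0.0423 h 0.0428
grey (23, 214, 43, 41) [ 0.5044 -0.3994  0.024 ] [ 0.5048 -0.3987] w 0.0453 h 0.0449
grey (281, 245, 33, 42) [ 0.5671 -0.1587  0.024 ] [ 0.567 -0.159] w 0.0322 h 0.0468
grey (358, 335, 35, 31) [ 0.6881 -0.0825  0.024 ] [ 0.6873 -0.0793] w 0.0405 h 0.0465
```

View pics/wrist16.png

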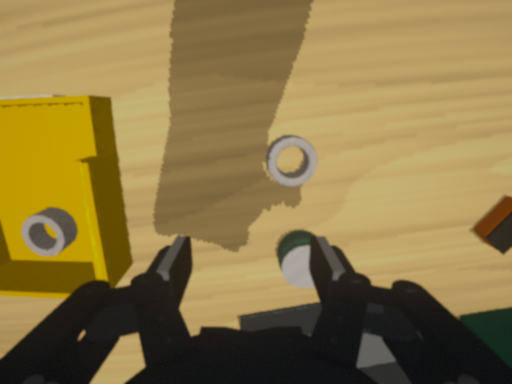

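carry_out(
  moves=[
    [0.37,-0.3,0,0,0.5],
    [0.37,-0.3,0.4,0,0.5],
    [0.37,-0.3,0.8,0,0.5],
    [0.37,-0.3,0.8,0,0.5],
  ],
)

```text
clock: 24.7
eef_pos: [0.4602, -0.1559, 0.0599]
tool_rot: [0.751, 0.66, -0.002, -0.004]
ft_force: [-0.4, 1.3, -0.4]
grip_width: 0.0642
```

carry_out(
  moves=[
    [0,0,0.34,0,0.5],
    [0,0,0.34,0,0.5],
    [0,0,0.34,0,0.5],
    [0,0,0.34,0,-1],
    [0,0,0.34,0,-1],
    [0,0,0.34,0,-1],
    [0,0,0.34,0,-1],
    [0,0,0.34,0,-1],
    [0,0,0,0,-1],
    [0,0,-0.5,0,-1],
    [0,0,-0.66,0,-1],
    [0,0,-0.66,0,-1],
  ],
)

```text
clock: 25.9
eef_pos: [0.4664, -0.1565, 0.1343]
tool_rot: [0.751, 0.661, 0.002, 0.004]
ft_force: [0.8, 0.1, -0.7]
grip_width: 0.0412
```

carry_out(
  moves=[
    [-0.5,0,0,0,-1],
    [-1,-0.1,0,0,-1],
  ],
)

```text
clock: 26.1
eef_pos: [0.4422, -0.2526, 0.1298]
tool_rot: [0.749, 0.663, 0.0, 0.0]
ft_force: [0.6, 0.4, -1.6]
grip_width: 0.0411
```

carry_out(
  moves=[
    [-0.5,0,0,0,-1],
    [-1,-0.1,0,0,-1],
    [-1,-0.1,0,0,-1],
    [-1,-0.1,0,0,-1],
  ],
)

```text
clock: 26.5
eef_pos: [0.4173, -0.3511, 0.1286]
tool_rot: [0.752, 0.66, 0.0, -0.001]
ft_force: [-0.3, -0.6, -1.4]
grip_width: 0.0411
```

Run:
```python
from h import *
W=save('wrist','wrist17.png');
c=np.array([.462,-.3895]);a=-.122;R=np.array([[np.cos(a),-np.sin(a)],[np.sin(a),np.cos(a)]])
go(*(c+R@np.array([-.03,0])),.040,83);print(bot.get_obs()['grip_width'])
```

```text
shift [-0.34   0.191  0.887] cur yaw 82.7 eef [ 0.4178 -0.3499  0.1288] q6 -0.57 roll -0.004 (q6->-0.58) or 1.996
0.04114171711923252
```

View pics/wrist17.png

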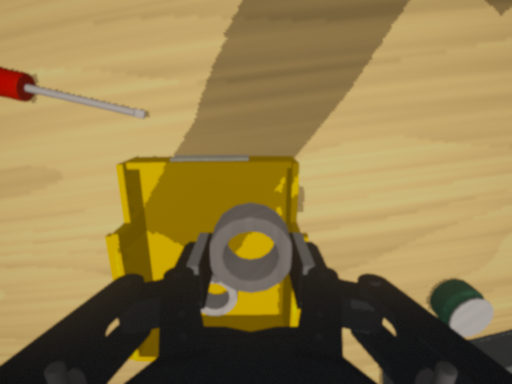

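carry_out(
  moves=[
    [-0.34,0.19,0,0,-1],
    [-0.34,0.19,0.4,0,-1],
    [-0.34,0.19,0.7,0,-1],
    [-0.34,0.19,0.87,0,-1],
    [-0.34,0.19,0.87,0,-1],
    [-0.34,0.19,0.87,0,-1],
    [-0.34,0.19,0.87,0,0.25],
    [-0.34,0.19,0.87,0,0.25],
    [-0.34,0.19,0.87,0,0.25],
    [-0.34,0.19,0.87,0,0.25],
    [-0.34,0.19,0.5,0,0.25],
    [-0.34,0.19,0,0,0.25],
    [-0.34,0.19,-0.5,0,0.25],
    [-0.34,0.19,-0.5,0,0.25],
  ],
)

```text
clock: 27.95
eef_pos: [0.4368, -0.39, 0.1888]
tool_rot: [0.751, 0.661, 0.001, 0.008]
ft_force: [0.1, -0.6, 0.8]
grip_width: 0.0531
```

carry_out(
  moves=[
    [0.5,0.3,-0.4,0,0.1],
    [1,0.5,-0.8,0,0.1],
    [1,0.5,-0.8,0,0.1],
  ],
)

```text
clock: 28.25
eef_pos: [0.4965, -0.2927, 0.2617]
tool_rot: [0.751, 0.661, 0.001, 0.001]
ft_force: [0.9, -0.7, 0.1]
grip_width: 0.0472
```

carry_out(
  moves=[
    [0.5,0.3,0,0,0.1],
    [1,0.5,0,0,0.1],
    [1,0.5,0,0,0.1],
  ],
)

```text
clock: 28.55
eef_pos: [0.5599, -0.1968, 0.2599]
tool_rot: [0.749, 0.663, 0.001, -0.0]
ft_force: [-0.5, -0.6, -0.7]
grip_width: 0.0468
```

carry_out(
  moves=[
    [0.5,0.2,0,0,0.1],
    [1,0.4,0,0,0.1],
    [1,0.4,0,0,0.1],
    [1,0.4,0,0,0.1],
  ],
)

```text
clock: 28.95
eef_pos: [0.6105, -0.1056, 0.2593]
tool_rot: [0.75, 0.662, -0.0, -0.0]
ft_force: [-1.0, -0.7, -0.0]
grip_width: 0.0469
```

Run:
```python
from h import *
W=save('wrist','wrist18.png');save('side','side18.png')
go(.62,.0,.3,0)
m=imaging.camera_model('wrist');json.dump({k:np.array(v).tolist() for k,v in m.items()},open('m18.json','w'))
```

```text
shift [ 1.083 -0.035 -0.404] cur yaw 82.7 eef [ 0.6096 -0.1079  0.2597] q6 -0.05 roll 0.918 (q6->1.40) or -1.082
```

View pics/wrist18.png

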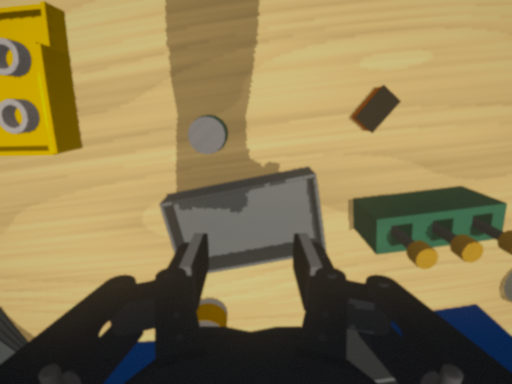

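View pics/side18.png

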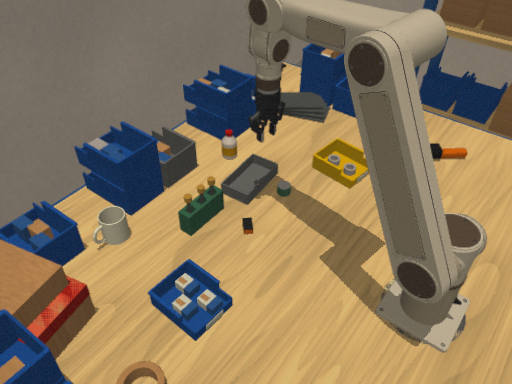

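carry_out(
  moves=[
    [0.5,0,-0.2,0.92,0.1],
    [1,0,-0.2,0.92,0.1],
    [1,0,-0.2,0.92,0.1],
    [1,0,-0.2,0.92,0.1],
    [1,0,-0.2,0.92,0.1],
    [1,0,-0.2,0.92,0.1],
    [1,0,-0.2,0.92,0.1],
    [1,0,-0.2,0.92,0.1],
    [1,0,-0.2,0.92,0.1],
    [1,0,-0.2,0.92,0.1],
    [1,0,-0.2,0.92,0.1],
    [1,0,-0.2,0.92,0.1],
    [1,0,-0.2,0.92,0.1],
  ],
)

```text
clock: 30.35
eef_pos: [0.6227, -0.0087, 0.2801]
tool_rot: [1.0, -0.001, -0.0, 0.0]
ft_force: [-0.1, -0.2, 0.3]
grip_width: 0.0469
```

carry_out(
  moves=[
    [0.4,0.2,0,0,0.1],
    [0.4,0.2,0,0,0.1],
    [0.4,0.2,0,0,0.1],
  ],
)

```text
clock: 30.65
eef_pos: [0.6632, -0.0285, 0.2781]
tool_rot: [1.0, -0.001, -0.001, -0.0]
ft_force: [-0.1, 0.5, 0.4]
grip_width: 0.047
```

Run:
```python
from h import *
m=imaging.camera_model('wrist');W=save('wrist','wrist19.png');
go(.7,.06,.3,0)
json.dump({k:np.array(v).tolist() for k,v in m.items()},open('m19.json','w'))
cv2.imwrite('pics/w19_up.png',cv2.resize(W[0:330,150:512,::-1],None,fx=2,fy=1.8,interpolation=cv2.INTER_CUBIC))
```

```text
shift [ 0.37  -0.881 -0.206] cur yaw -0.1 eef [ 0.6629 -0.028   0.2795] q6 1.53 roll -0.001 (q6->1.53) or 1.999
```

View pics/w19_up.png

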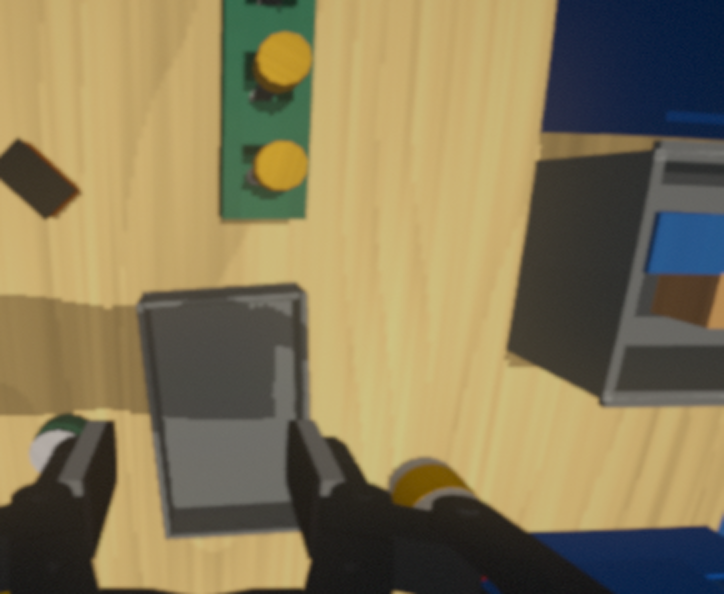

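Run:
```python
from h import *
m={k:np.array(v) for k,v in json.load(open('m19.json')).items()}
def up(l,z): return cast(m,[(150+u/2,v/1.8) for u,v in l],z)[:,:2]
t=up([(139,297),(303,287),(168,536)],.045);print('tray',t,np.linalg.norm(t[0]-t[1]),np.linalg.norm(t[0]-t[2]))
print('center',(t[1]+t[2])/2,'yaw',np.arctan2(*(t[1]-t[0])[::-1]),np.arctan2(*(t[0]-t[2])[::-1])-np.pi/2)
for z in (.126,.13,.136): print(z,up([(281,165),(284,58)],z))
print('holder',up([(220,218),(305,219)],.08),'w',up([(280-28,166),(280+28,166)],.136))
W=cv2.imread('pics/wrist19.png');h=cv2.cvtColor(W,cv2.COLOR_BGR2HSV)
g=(h[...,0]>15)&(h[...,0]<28)&(h[...,1]>170)&(h[...,2]>150)
for c in blobs(g,60): print(cv2.minAreaRect(c),cast(m,[cv2.minAreaRect(c)[0]],.136)[0])
print(bot.get_obs()['clock'])
```

```text
tray [[ 0.6246 -0.0233]
 [ 0.7286 -0.0162]
 [ 0.6392 -0.2234]] 0.10420496585753933 0.2006312791772776
center [ 0.6839 -0.1198] yaw 0.068275040829891 0.073077896912362
0.126 [[0.7009 0.0606]
 [0.7006 0.1106]]
0.13 [[0.7003 0.0604]
 [0.7001 0.1097]]
0.136 [[0.6995 0.06  ]
 [0.6993 0.1082]]
holder [[0.6746 0.0324]
 [0.7213 0.0319]] w [[0.6867 0.0595]
 [0.7115 0.0596]]
((291.5, 32.0), (28.0, 25.0), 90.0) [0.6988 0.1084 0.136 ]
((290.0, 91.5), (25.0, 24.0), 90.0) [0.6991 0.0602 0.136 ]
((129.63414001464844, 364.7926940917969), (20.77111053466797, 50.287960052490234), 51.34019470214844) [ 0.5131 -0.257   0.136 ]
30.7
```

carry_out(
  moves=[
    [0.2,-0.44,0.2,0,0.1],
    [0.37,-0.88,0.4,0,0.1],
    [0.37,-0.88,0.6,0,0.1],
    [0.37,-0.88,0.7,0,0.1],
    [0.37,-0.88,0.7,0,0.1],
    [0.37,-0.88,0.7,0,0.1],
  ],
)

```text
clock: 31.3
eef_pos: [0.6999, 0.0593, 0.2119]
tool_rot: [1.0, -0.001, 0.001, 0.0]
ft_force: [0.2, 0.2, 0.7]
grip_width: 0.0468
```

Run:
```python
from h import *
m=imaging.camera_model('wrist');W=save('wrist','wrist20.png');
go(.6995,.06,.13,0)
h=cv2.cvtColor(W,cv2.COLOR_RGB2HSV)
g=(h[...,0]>15)&(h[...,0]<28)&(h[...,1]>170)&(h[...,2]>150)
for c in blobs(g,60): print(cv2.minAreaRect(c),cast(m,[cv2.minAreaRect(c)[0]],.136)[0])
```

```text
shift [-0.011 -0.008  0.824] cur yaw -0.2 eef [0.7003 0.0591 0.2124] q6 1.66 roll -0.002 (q6->1.66) or 1.998
((251.57757568359375, 59.6810302734375), (36.89711380004883, 34.92751693725586), 66.80140686035156) [0.7022 0.1635 0.136 ]
((247.5, 145.5), (33.0, 31.0), 90.0) [0.6994 0.1085 0.136 ]
```

View pics/wrist20.png

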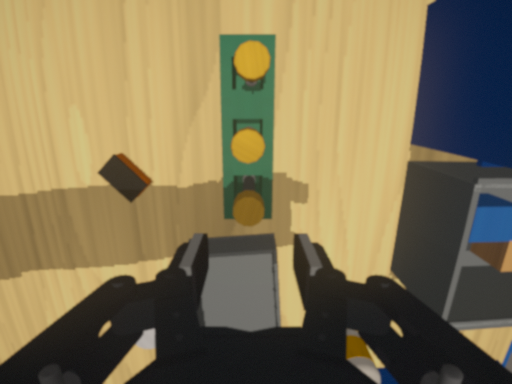

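carry_out(
  moves=[
    [-0.01,0,0.4,0,0.1],
    [-0.01,0,0.65,0,0.1],
    [-0.01,0,0.82,0,0.1],
    [-0.01,0,0.82,0,0.1],
    [-0.01,0,0.82,0,0.1],
    [-0.01,0,0.82,0,-1],
    [-0.01,0,0.82,0,-1],
    [-0.01,0,0.82,0,-1],
    [-0.01,0,0.82,0,-1],
    [-0.01,0,0.82,0,-1],
    [-0.01,0,0.82,0,-1],
  ],
)

```text
clock: 32.45
eef_pos: [0.7001, 0.0603, 0.1307]
tool_rot: [1.0, -0.001, 0.002, -0.0]
ft_force: [-0.7, 0.4, 5.9]
grip_width: 0.022
```

Run:
```python
from h import *
o=bot.get_obs();print(o['grip_width'],o['eef_pos'],o['ft_force'])
W=save('wrist','wrist21.png');S=save('side','side21.png')
cv2.imwrite('pics/s21.png',cv2.resize(S[100:260,150:320,::-1],None,fx=4,fy=3.6))
```

```text
0.022010203744075845 [0.7001 0.0603 0.1307] [-0.6931  0.36    5.8908]
```

View pics/s21.png

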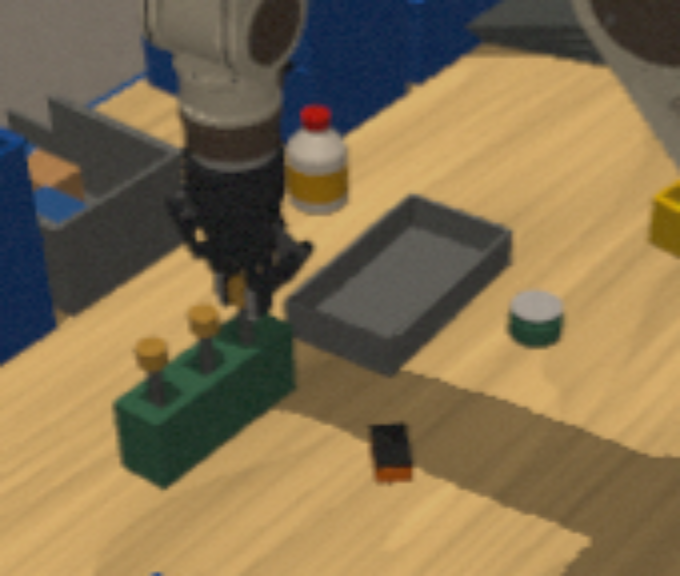

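carry_out(
  moves=[
    [0,0,-0.2,0,-1],
    [0,0,-0.4,0,-1],
    [0,0,-0.6,0,-1],
    [0,0,-0.8,0,-1],
    [0,0,-1,0,-1],
    [0,0,-1,0,-1],
  ],
)

```text
clock: 33.15
eef_pos: [0.7007, 0.0604, 0.232]
tool_rot: [1.0, -0.001, 0.004, -0.0]
ft_force: [0.5, 0.4, -0.0]
grip_width: 0.0225
```

carry_out(
  moves=[
    [0,0,-0.15,0,-1],
    [0,0,-0.15,0,-1],
    [0,0,-0.15,0,-1],
  ],
)

```text
clock: 33.45
eef_pos: [0.6989, 0.0602, 0.242]
tool_rot: [1.0, -0.001, -0.0, 0.0]
ft_force: [0.2, -0.0, -1.7]
grip_width: 0.0224
```

Run:
```python
from h import *
o=bot.get_obs();print(o['grip_width'],o['eef_pos'],o['ft_force'])
W=save('wrist','wrist22.png');S=save('side','side22.png');C=save('scene','scene22.png')
a=cv2.resize(S[80:240,150:320,::-1],(400,380));b=cv2.resize(C[120:280,180:350,::-1],(400,380));
cv2.imwrite('pics/sc22.png',np.hstack([a,b]))
```

```text
0.022413831651435432 [0.6989 0.0602 0.242 ] [ 0.1538 -0.0025 -1.6848]
```

View pics/sc22.png

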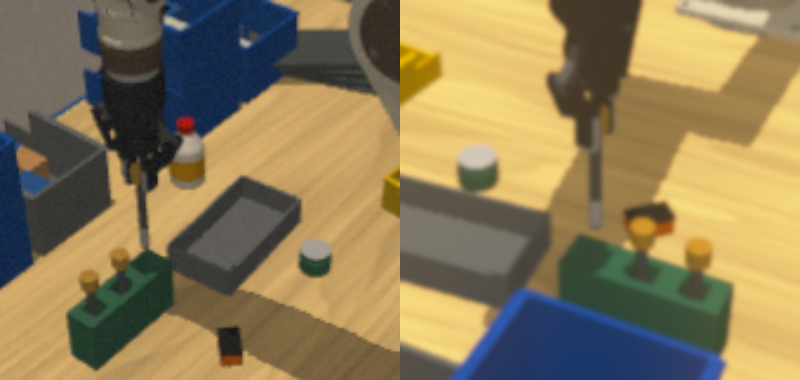

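View pics/wrist22.png

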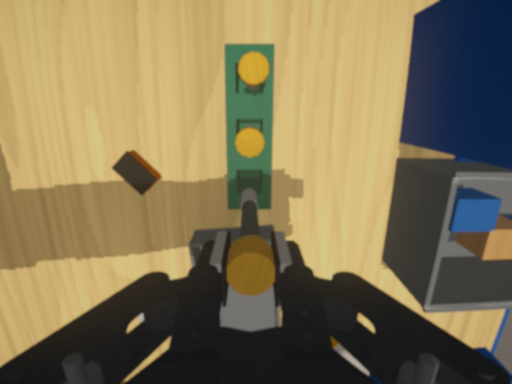

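Run:
```python
from h import *
m=imaging.camera_model('wrist')
print(cast(m,[(248,192)],.117), cast(m,[(251,266)],.246))
c=np.array([.684,-.120]);a=.07;R=np.array([[np.cos(a),-np.sin(a)],[np.sin(a),np.cos(a)]])
for x in (-.028,0,.028):
  for y in (.08,0.04,-.05): print(x,y,c+R@np.array([x,y]))
go(*(c+R@np.array([-.028,.08])),.20,4)
```

```text
[[0.6973 0.0616 0.117 ]] [[0.7    0.0641 0.246 ]]
-0.028 0.08 [ 0.6505 -0.0422]
-0.028 0.04 [ 0.6533 -0.0821]
-0.028 -0.05 [ 0.6596 -0.1718]
0 0.08 [ 0.6784 -0.0402]
0 0.04 [ 0.6812 -0.0801]
0 -0.05 [ 0.6875 -0.1699]
0.028 0.08 [ 0.7063 -0.0382]
0.028 0.04 [ 0.7091 -0.0781]
0.028 -0.05 [ 0.7154 -0.1679]
shift [-0.478  1.024  0.416] cur yaw -0.1 eef [0.6985 0.0602 0.2415] q6 1.66 roll -0.045 (q6->1.59) or 1.955
```

carry_out(
  moves=[
    [-0.2,0.5,0,0,-1],
    [-0.48,1.0,0.2,-0.045,-1],
    [-0.48,1.0,0.4,-0.045,-1],
    [-0.48,1.0,0.4,-0.045,-1],
    [-0.48,1.0,0.4,-0.045,-1],
  ],
)

```text
clock: 34.1
eef_pos: [0.6506, -0.0395, 0.2025]
tool_rot: [0.999, 0.034, -0.001, -0.0]
ft_force: [0.4, 0.5, -0.8]
grip_width: 0.0218
```

carry_out(
  moves=[
    [0,0,0.3,0,-1],
    [0,0,0.5,0,-1],
    [0,0,0.58,0,-1],
    [0,0,0.58,0,-1],
    [0,0,0.58,0,-1],
  ],
)

```text
clock: 34.6
eef_pos: [0.6521, -0.0389, 0.1464]
tool_rot: [0.999, 0.035, 0.001, 0.0]
ft_force: [0.7, 0.1, -0.5]
grip_width: 0.0223
```

Run:
```python
from h import *
o=bot.get_obs();print(o['grip_width'],o['eef_pos'],o['ft_force'])
W=save('wrist','wrist23.png');S=save('side','side23.png');C=save('scene','scene23.png')
a=cv2.resize(S[80:240,150:320,::-1],(400,380));b=cv2.resize(C[120:280,130:300,::-1],(400,380));
cv2.imwrite('pics/sc23.png',np.hstack([a,b]))
go(.6505,-.0422,.141,4)
```

```text
0.022340857558699787 [ 0.6521 -0.0389  0.1464] [ 0.6814  0.1293 -0.5247]
shift [-0.017  0.026  0.057] cur yaw 4.0 eef [ 0.652  -0.0395  0.1467] q6 1.44 roll -0.000 (q6->1.44) or 2.000
```

View pics/sc23.png

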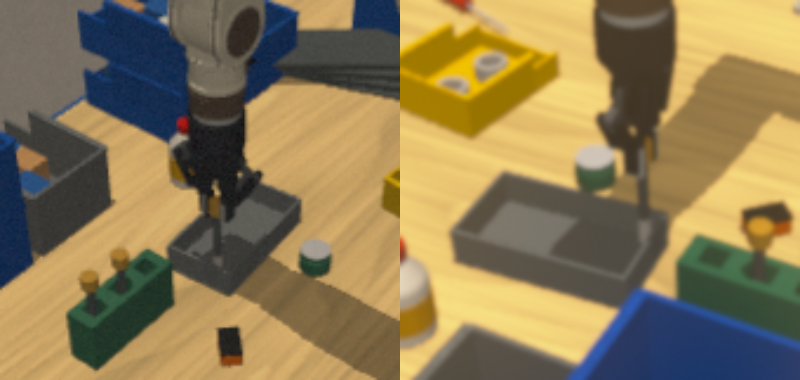

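View pics/wrist23.png

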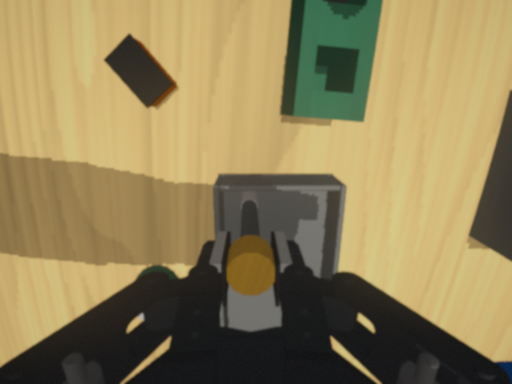

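carry_out(
  moves=[
    [0,-0.1,0,0,-1],
    [0,-0.2,0.02,0,-1],
    [0,-0.3,0.04,0,-1],
    [0,-0.4,0.06,0,-1],
    [0,-0.5,0.11,0,-1],
    [0,-0.6,0.17,0,-1],
    [0,-0.69,0.22,0,-1],
    [0,-0.69,0.22,0,-1],
  ],
)

```text
clock: 35.55
eef_pos: [0.6457, 0.031, 0.1217]
tool_rot: [0.999, 0.036, -0.001, -0.0]
ft_force: [2.6, -2.0, 2.5]
grip_width: 0.0226
```

Run:
```python
from h import *
o=bot.get_obs();print(o['grip_width'],o['eef_pos'],o['ft_force'])
W=save('wrist','wrist24.png');S=save('side','side24.png');C=save('scene','scene24.png')
a=cv2.resize(S[80:240,150:320,::-1],(400,380));b=cv2.resize(C[120:280,130:300,::-1],(400,380));
cv2.imwrite('pics/sc24.png',np.hstack([a,b]))
```

```text
0.022613124040979718 [0.6457 0.031  0.1217] [ 2.6098 -2.0468  2.4987]
```

View pics/sc24.png

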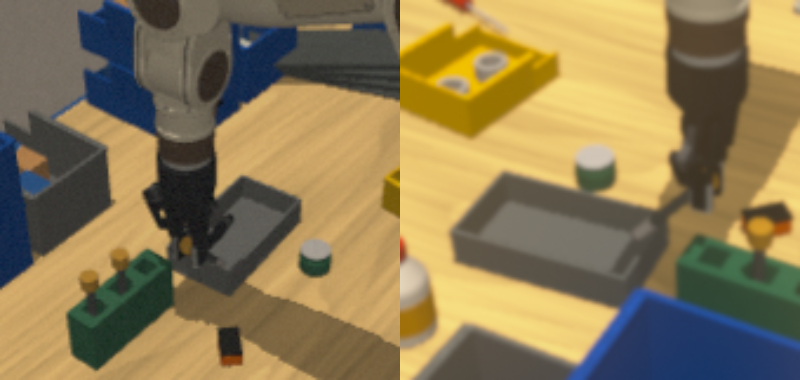

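View pics/wrist24.png

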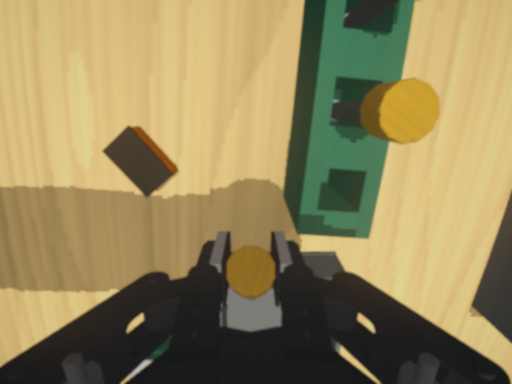

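carry_out(
  moves=[
    [0,0,-0.2,0,-1],
    [0,0,-0.4,0,-1],
    [0,0.3,-0.5,0,-1],
    [0,0.6,-0.5,0,-1],
    [0,0.9,-0.5,0,-1],
    [0,0.9,-0.5,0,-1],
    [0,0.9,-0.5,0,-1],
  ],
)

```text
clock: 36.4
eef_pos: [0.6514, -0.0609, 0.1718]
tool_rot: [0.999, 0.034, -0.001, -0.001]
ft_force: [0.6, -0.2, -0.9]
grip_width: 0.0218
```

```bash
cat >> h.py <<'E'
def duo(n,sx=150,sy=80,cx=130,cy=120):
    o=bot.get_obs();print('t',o['clock'],'gw',o['grip_width'],o['eef_pos'],o['ft_force'])
    W=save('wrist','wrist%s.png'%n);S=save('side','side%s.png'%n);C=save('scene','scene%s.png'%n)
    a=cv2.resize(S[sy:sy+160,sx:sx+170,::-1],(400,380));b=cv2.resize(C[cy:cy+160,cx:cx+170,::-1],(400,380));
    cv2.imwrite('pics/sc%s.png'%n,np.hstack([a,b])); return W
E
python3 - <<'E'
from h import *
duo(25); go(.6533,-.0821,.2,4)
E
```

```text
t 36.4 gw 0.021837013325347522 [ 0.6514 -0.0609  0.1718] [ 0.5945 -0.1539 -0.8698]
shift [-0.002  0.227 -0.276] cur yaw 4.0 eef [ 0.6519 -0.0594  0.1724] q6 1.41 roll 0.000 (q6->1.41) or -2.000
```

View pics/sc25.png

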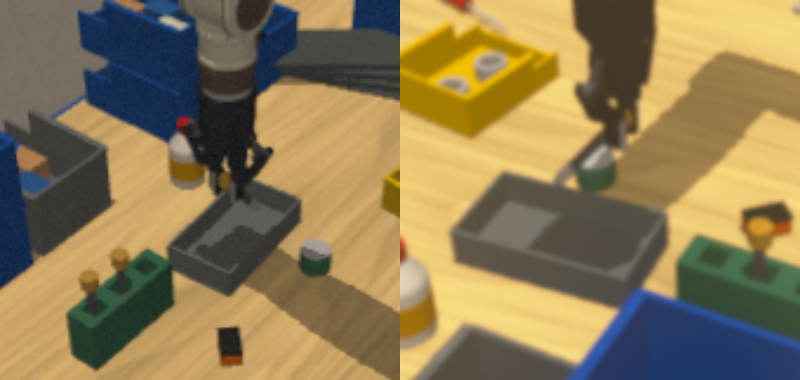

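carry_out(
  moves=[
    [0.04,0.22,0.2,0,-1],
    [0.04,0.22,0.45,0,-1],
    [0.04,0.22,0.65,0,-1],
    [0.04,0.18,0.72,0,-1],
    [0.04,0.13,0.8,0,-1],
    [0.04,0.06,0.88,0,-1],
    [0.04,0,0.95,0,-1],
    [0.04,0,0.95,0,-1],
  ],
)

```text
clock: 37.35
eef_pos: [0.6568, -0.0578, 0.079]
tool_rot: [0.999, 0.036, 0.001, -0.0]
ft_force: [-0.8, 2.7, 6.0]
grip_width: 0.0226
```

Run:
```python
from h import *
duo(26)
```

```text
t 37.35 gw 0.022640992007786992 [ 0.6568 -0.0578  0.079 ] [-0.7757  2.7122  6.045 ]
```

View pics/sc26.png

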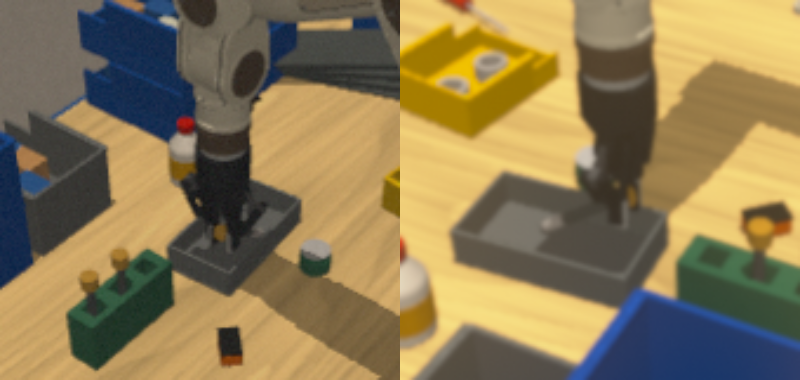

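carry_out(
  moves=[
    [0,0,0,0,-0.25],
    [0,0,0,0,-0.15],
    [0,0,0,0,-0.15],
    [0,0,0,0,-0.1],
    [0,0,-0.3,0,-0.1],
    [0,0,-0.7,0,0.1],
    [0,0,-1,0,0.1],
    [0,0,-1,0,0.1],
  ],
)

```text
clock: 38.3
eef_pos: [0.6593, -0.0609, 0.1841]
tool_rot: [0.999, 0.034, 0.005, 0.001]
ft_force: [0.8, 0.7, 0.4]
grip_width: 0.0469
```

carry_out(
  moves=[
    [0.3,-0.4,-0.3,0.045,0.1],
    [0.35,-0.8,-0.6,0.045,0.1],
    [0.35,-0.8,-0.6,0.045,0.1],
    [0.35,-0.8,-0.6,0.045,0.1],
  ],
)

```text
clock: 38.7
eef_pos: [0.6863, 0.0235, 0.2386]
tool_rot: [1.0, 0.001, 0.001, 0.0]
ft_force: [0.1, -0.3, -0.9]
grip_width: 0.0466
```

Run:
```python
from h import *
m=imaging.camera_model('wrist'); W=duo(27); go(.7,.108,.2,0)
h=cv2.cvtColor(W,cv2.COLOR_RGB2HSV)
g=(h[...,0]>15)&(h[...,0]<28)&(h[...,1]>170)&(h[...,2]>150)
for c in blobs(g,60): print(cv2.minAreaRect(c),cast(m,[cv2.minAreaRect(c)[0]],.134)[0],cast(m,[cv2.minAreaRect(c)[0]],.017)[0])
```

```text
t 38.7 gw 0.04663819424840689 [0.6863 0.0235 0.2386] [ 0.1015 -0.2725 -0.9343]
shift [ 0.151 -0.874  0.36 ] cur yaw -0.2 eef [0.6848 0.0207 0.2361] q6 1.60 roll -0.002 (q6->1.60) or 1.998
((271.5, 14.5), (29.0, 31.0), 90.0) [0.7025 0.1627 0.134 ] [0.7105 0.1972 0.017 ]
((265.5, 93.5), (31.0, 29.0), 90.0) [0.6989 0.1084 0.134 ] [0.7052 0.1144 0.017 ]
```

View pics/sc27.png

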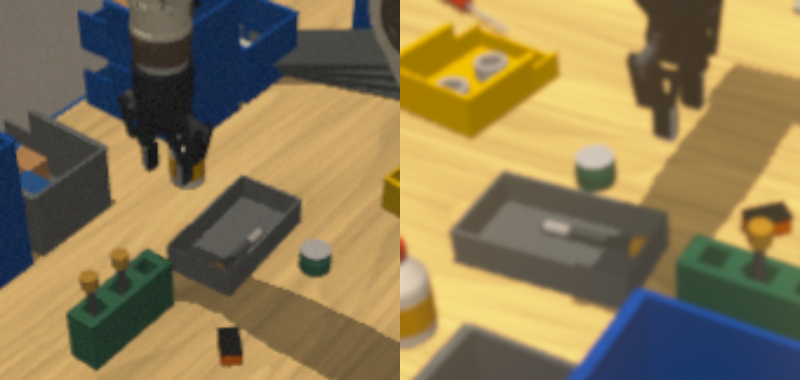

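View pics/wrist27.png

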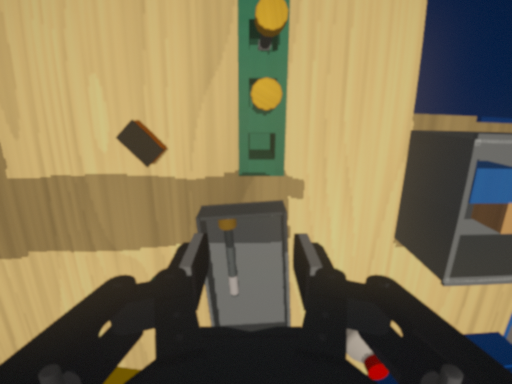

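carry_out(
  moves=[
    [0.14,-0.5,0,0,0.1],
    [0.14,-0.88,0,0,0.1],
    [0.14,-0.88,0.2,0,0.1],
    [0.14,-0.88,0.2,0,0.1],
    [0.14,-0.88,0.2,0,0.1],
  ],
)

```text
clock: 39.35
eef_pos: [0.6989, 0.108, 0.2163]
tool_rot: [1.0, -0.002, -0.002, 0.001]
ft_force: [-0.0, 0.4, 0.4]
grip_width: 0.047
```

Run:
```python
from h import *
go(.699,.1084,.13,0)
```

```text
shift [ 0.004 -0.005  0.863] cur yaw -0.2 eef [0.6989 0.108  0.2163] q6 1.73 roll -0.002 (q6->1.72) or 1.998
```

carry_out(
  moves=[
    [0,0,0.4,0,0.1],
    [0,0,0.7,0,0.1],
    [0,0,0.86,0,0.1],
    [0,0,0.86,0,0.1],
    [0,0,0.86,0,0.1],
    [0,0,0.86,0,-1],
    [0,0,0.86,0,-1],
    [0,0,0.86,0,-1],
    [0,0,0.86,0,-1],
    [0,0,0.86,0,-1],
    [0,0,0.86,0,-1],
    [0,0,0.6,0,-1],
    [0,0,0.4,0,-1],
    [0,0,0.2,0,-1],
    [0,0,0,0,-1],
    [0,0,-0.2,0,-1],
    [0,0,-0.27,0,-1],
    [0,0,-0.27,0,-1],
  ],
)

```text
clock: 41.15
eef_pos: [0.7005, 0.11, 0.2463]
tool_rot: [1.0, -0.001, 0.001, -0.0]
ft_force: [-0.8, -0.3, -1.7]
grip_width: 0.0221
```

Run:
```python
from h import *
duo(28); go(.681,-.04,.2,4)
```

```text
t 41.15 gw 0.02212806420850055 [0.7005 0.11   0.2463] [-0.7799 -0.2601 -1.718 ]
shift [-0.179  1.498  0.434] cur yaw -0.1 eef [0.6993 0.1098 0.2433] q6 1.73 roll -0.045 (q6->1.66) or 1.955
```

View pics/sc28.png

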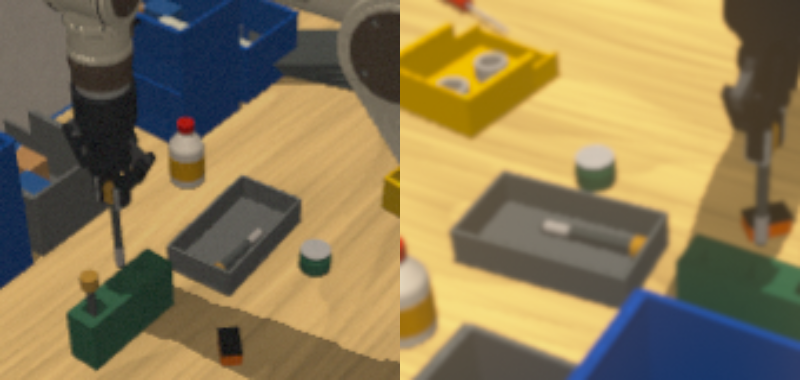

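View pics/wrist28.png

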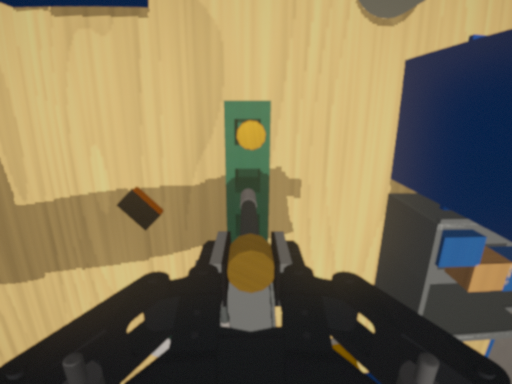

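carry_out(
  moves=[
    [0,0.5,0,0,-1],
    [-0.1,1,0,0,-1],
  ],
)

```text
clock: 41.5
eef_pos: [0.6898, 0.0114, 0.2423]
tool_rot: [1.0, 0.001, -0.001, 0.0]
ft_force: [1.0, -0.5, -0.8]
grip_width: 0.0224
```

carry_out(
  moves=[
    [-0.05,0.49,0.2,-0.045,-1],
    [-0.05,0.49,0.5,-0.045,-1],
    [-0.05,0.49,0.8,-0.045,-1],
    [-0.05,0.49,0.97,-0.045,-1],
    [-0.05,0.49,0.97,-0.045,-1],
    [-0.05,0.49,0.97,-0.045,-1],
  ],
)

```text
clock: 42.1
eef_pos: [0.6842, -0.0381, 0.1471]
tool_rot: [0.999, 0.035, -0.001, -0.0]
ft_force: [0.1, 0.4, -1.3]
grip_width: 0.0218
```

Run:
```python
from h import *
duo(29); go(.684,-.04,.1465,4)
```

```text
t 42.1 gw 0.021769269534417685 [ 0.6842 -0.0381  0.1471] [ 0.0756  0.3876 -1.2939]
shift [-0.02   0.019  0.032] cur yaw 4.0 eef [ 0.6858 -0.038   0.1497] q6 1.45 roll -0.000 (q6->1.45) or 2.000
```

View pics/wrist29.png

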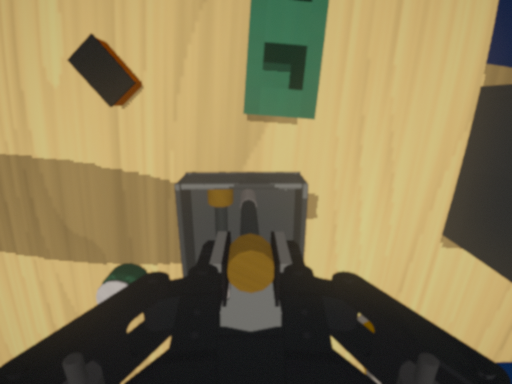

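carry_out(
  moves=[
    [0,-0.1,0,0,-1],
    [0,-0.2,0.02,0,-1],
    [0,-0.3,0.04,0,-1],
    [0,-0.4,0.06,0,-1],
    [0,-0.5,0.11,0,-1],
    [0,-0.6,0.17,0,-1],
    [0,-0.69,0.22,0,-1],
    [0,-0.69,0.22,0,-1],
    [0,-0.69,0,0,-1],
    [0,-0.69,-0.2,0,-1],
    [0,-0.4,-0.28,0,-1],
    [0,0,-0.28,0,-1],
    [0,0.22,-0.28,0,-1],
    [0,0.22,-0.28,0,-1],
    [0,0.22,-0.28,0,-1],
  ],
)

```text
clock: 43.75
eef_pos: [0.6855, -0.0596, 0.1743]
tool_rot: [0.999, 0.034, -0.002, -0.002]
ft_force: [0.0, 0.2, -3.5]
grip_width: 0.0225
```

Run:
```python
from h import *
duo(30); go(.682,-.08,.1,4)
```

```text
t 43.75 gw 0.02250402118799346 [ 0.6855 -0.0596  0.1743] [ 0.0113  0.151  -3.5164]
shift [-0.053  0.213  0.752] cur yaw 4.1 eef [ 0.6859 -0.0585  0.1752] q6 1.41 roll 0.001 (q6->1.42) or -1.999
```

View pics/sc30.png

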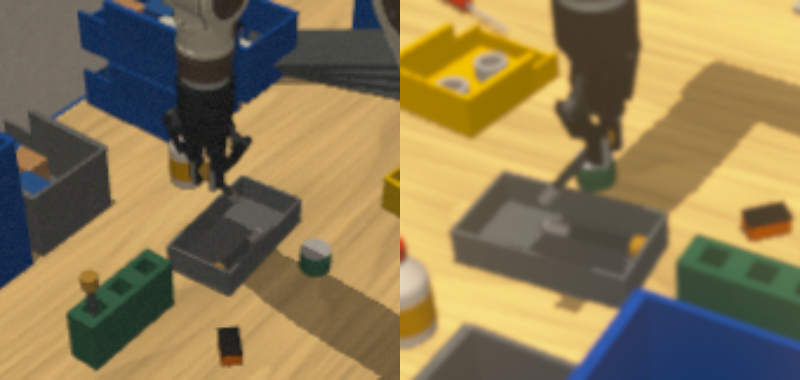

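carry_out(
  moves=[
    [-0.02,0.22,0.2,0,-1],
    [-0.02,0.22,0.45,0,-1],
    [-0.02,0.22,0.65,0,-1],
    [-0.02,0.18,0.73,0,-1],
    [-0.02,0.13,0.82,0,-1],
    [-0.02,0.06,0.9,0,-1],
    [-0.02,0,0.97,0,-1],
    [-0.02,0,0.97,0,-1],
    [-0.02,0,0.97,0,-0.25],
    [-0.02,0,0.97,0,-0.15],
    [-0.02,0,0.97,0,-0.15],
    [-0.02,0,0.97,0,-0.1],
    [-0.02,0,0.7,0,-0.1],
    [-0.02,0,0.3,0,0.1],
    [-0.02,0,0,0,0.1],
    [-0.02,0,0,0,0.1],
  ],
)

```text
clock: 45.5
eef_pos: [0.6873, -0.061, 0.1823]
tool_rot: [0.999, 0.034, 0.005, 0.001]
ft_force: [1.1, 0.6, 0.3]
grip_width: 0.0469
```

carry_out(
  moves=[
    [0,-0.4,-0.3,0.045,0.1],
    [0.1,-0.9,-0.6,0.045,0.1],
    [0.1,-0.9,-0.6,0.045,0.1],
    [0.1,-0.9,-0.6,0.045,0.1],
  ],
)

```text
clock: 45.9
eef_pos: [0.6886, 0.0319, 0.2366]
tool_rot: [1.0, 0.001, 0.001, 0.0]
ft_force: [0.4, -0.6, 0.0]
grip_width: 0.0471
```

Run:
```python
from h import *
m=imaging.camera_model('wrist'); W=duo(31); go(.702,.163,.2,0)
```

```text
t 45.9 gw 0.047072369165668246 [0.6886 0.0319 0.2366] [ 0.4041 -0.583   0.0345]
shift [ 0.144 -1.342  0.339] cur yaw -0.2 eef [0.6873 0.0288 0.234 ] q6 1.62 roll -0.002 (q6->1.61) or 1.998
```

View pics/sc31.png

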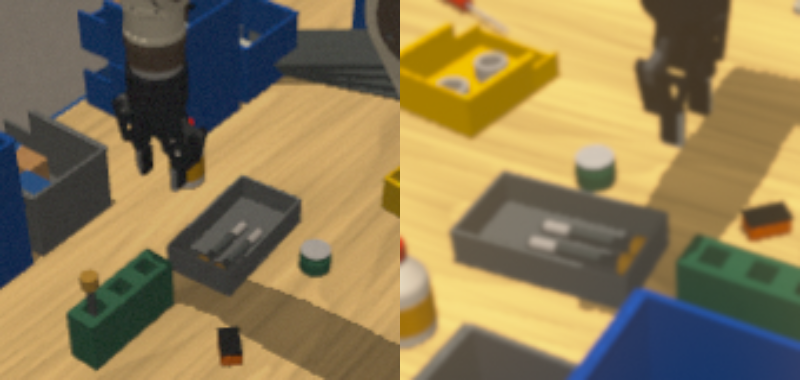

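View pics/wrist31.png

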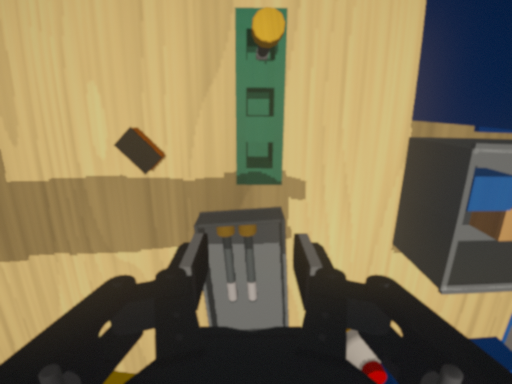

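carry_out(
  moves=[
    [0,-0.4,0,0,0.1],
    [0.1,-0.9,0,0,0.1],
    [0.1,-0.9,0,0,0.1],
    [0.1,-0.9,0,0,0.1],
  ],
)

```text
clock: 46.45
eef_pos: [0.6977, 0.12, 0.2338]
tool_rot: [1.0, -0.0, -0.002, 0.001]
ft_force: [0.0, -0.7, 0.3]
grip_width: 0.0468
```

Run:
```python
from h import *
m=imaging.camera_model('wrist'); W=save('wrist','wrist32.png'); go(.702,.163,.13,0)
h=cv2.cvtColor(W,cv2.COLOR_RGB2HSV)
g=(h[...,0]>15)&(h[...,0]<28)&(h[...,1]>170)&(h[...,2]>150)
for c in blobs(g,60): print(cv2.minAreaRect(c),cast(m,[cv2.minAreaRect(c)[0]],.134)[0])
```

```text
shift [ 0.043 -0.442  1.043] cur yaw -0.1 eef [0.6978 0.1189 0.2343] q6 1.74 roll -0.002 (q6->1.74) or 1.998
((255.0, 148.5), (29.0, 28.0), 90.0) [0.7022 0.1639 0.134 ]
```

View pics/wrist32.png

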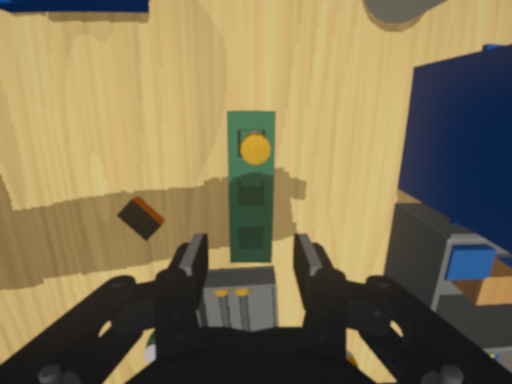

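carry_out(
  moves=[
    [0.04,-0.45,0.1,0,0.1],
    [0.04,-0.45,0.2,0,0.1],
    [0.04,-0.45,0.2,0,0.1],
    [0.04,-0.45,0.2,0,0.1],
  ],
)

```text
clock: 46.9
eef_pos: [0.7021, 0.163, 0.2155]
tool_rot: [1.0, -0.002, -0.001, 0.0]
ft_force: [-0.8, 0.4, 0.1]
grip_width: 0.047
```

Run:
```python
from h import *
go(.702,.1635,.13,0)
```

```text
shift [ 0.001 -0.006  0.855] cur yaw -0.2 eef [0.7021 0.163  0.2155] q6 1.80 roll -0.002 (q6->1.80) or 1.998
```

carry_out(
  moves=[
    [0,0,0.4,0,0.1],
    [0,0,0.7,0,0.1],
    [0,0,0.855,0,0.1],
    [0,0,0.855,0,0.1],
    [0,0,0.855,0,0.1],
    [0,0,0.855,0,-1],
    [0,0,0.855,0,-1],
    [0,0,0.855,0,-1],
    [0,0,0.855,0,-1],
    [0,0,0.855,0,-1],
    [0,0,0.855,0,-1],
    [0,0,0.6,0,-1],
    [0,0,0.4,0,-1],
    [0,0,0.2,0,-1],
    [0,0,0,0,-1],
    [0,0,-0.2,0,-1],
    [0,0,-0.27,0,-1],
    [0,0,-0.27,0,-1],
  ],
)

```text
clock: 48.7
eef_pos: [0.7029, 0.1654, 0.2443]
tool_rot: [1.0, -0.001, 0.001, -0.0]
ft_force: [0.2, 0.9, -1.7]
grip_width: 0.0222
```

Run:
```python
from h import *
duo(33); go(.705,-.038,.2,4)
m={k:np.array(v) for k,v in json.load(open('m19.json')).items()}
```

```text
t 48.7 gw 0.022204487125078363 [0.7029 0.1654 0.2443] [ 0.1656  0.8956 -1.6709]
shift [0.037 2.031 0.413] cur yaw -0.1 eef [0.7017 0.1651 0.2412] q6 1.80 roll -0.045 (q6->1.73) or 1.955
```

View pics/sc33.png

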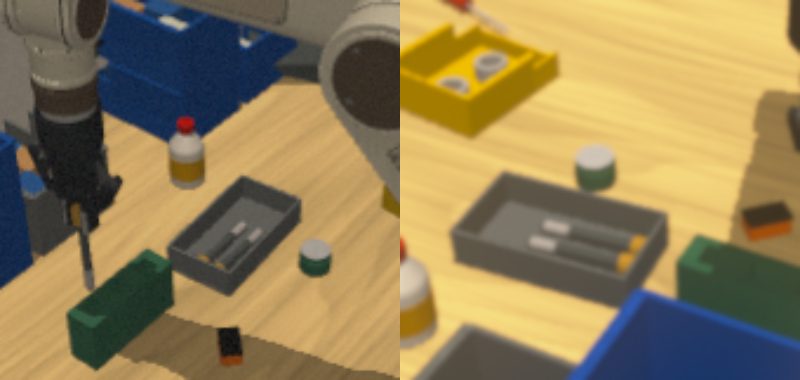

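carry_out(
  moves=[
    [0,0.5,0,0,-1],
    [0.04,1,0,0,-1],
  ],
)

```text
clock: 49.05
eef_pos: [0.7051, 0.0663, 0.2409]
tool_rot: [1.0, 0.001, -0.002, 0.0]
ft_force: [-0.1, 0.6, -2.1]
grip_width: 0.022
```

carry_out(
  moves=[
    [0,0.5,0,0,-1],
    [0.02,1,0,0,-1],
    [0.02,1,0,-0.045,-1],
    [0.02,1,0,-0.045,-1],
  ],
)

```text
clock: 49.45
eef_pos: [0.7072, -0.037, 0.2412]
tool_rot: [0.999, 0.033, -0.001, -0.0]
ft_force: [-0.8, 0.7, -2.8]
grip_width: 0.0221
```

carry_out(
  moves=[
    [0,0.04,0.3,0,-1],
    [0,0.04,0.6,0,-1],
    [0,0.04,0.9,0,-1],
    [0,0.04,0.95,0,-1],
    [0,0.04,0.95,0,-1],
    [0,0.04,0.95,0,-1],
  ],
)

```text
clock: 50.05
eef_pos: [0.7091, -0.0378, 0.1496]
tool_rot: [0.999, 0.035, 0.001, 0.0]
ft_force: [0.5, -0.4, -1.8]
grip_width: 0.0223
```

Run:
```python
from h import *
duo(34); go(.708,-.038,.1465,4)
```

```text
t 50.05 gw 0.02231653601394086 [ 0.7091 -0.0378  0.1496] [ 0.5453 -0.355  -1.7537]
shift [-0.015 -0.005  0.039] cur yaw 4.0 eef [ 0.7095 -0.0384  0.1504] q6 1.45 roll -0.000 (q6->1.45) or 2.000
```

View pics/wrist34.png

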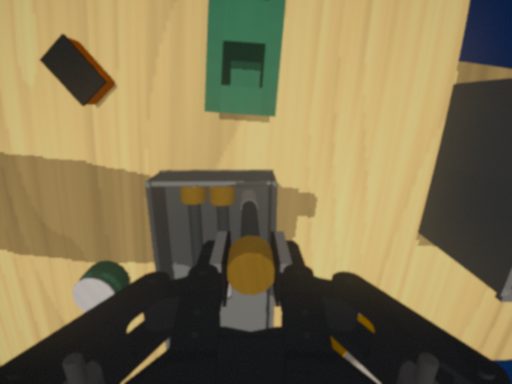

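carry_out(
  moves=[
    [0,-0.1,0,0,-1],
    [0,-0.2,0.03,0,-1],
    [0,-0.3,0.06,0,-1],
    [0,-0.4,0.09,0,-1],
    [0,-0.5,0.14,0,-1],
    [0,-0.6,0.2,0,-1],
    [0,-0.69,0.25,0,-1],
    [0,-0.69,0.25,0,-1],
    [0,-0.69,0,0,-1],
    [0,-0.69,-0.2,0,-1],
    [0,-0.4,-0.25,0,-1],
    [0,0,-0.25,0,-1],
    [0,0.22,-0.25,0,-1],
    [0,0.22,-0.25,0,-1],
    [0,0.22,-0.25,0,-1],
  ],
)

```text
clock: 51.7
eef_pos: [0.7088, -0.0601, 0.1712]
tool_rot: [0.999, 0.034, -0.002, -0.002]
ft_force: [-0.4, 0.8, -2.8]
grip_width: 0.0227
```

Run:
```python
from h import *
duo(35); go(.712,-.08,.1,4)
```

```text
t 51.7 gw 0.02266269539202908 [ 0.7088 -0.0601  0.1712] [-0.3847  0.7576 -2.7537]
shift [0.012 0.214 0.721] cur yaw 4.1 eef [ 0.7094 -0.0588  0.1722] q6 1.42 roll 0.001 (q6->1.42) or -1.999
```

View pics/sc35.png

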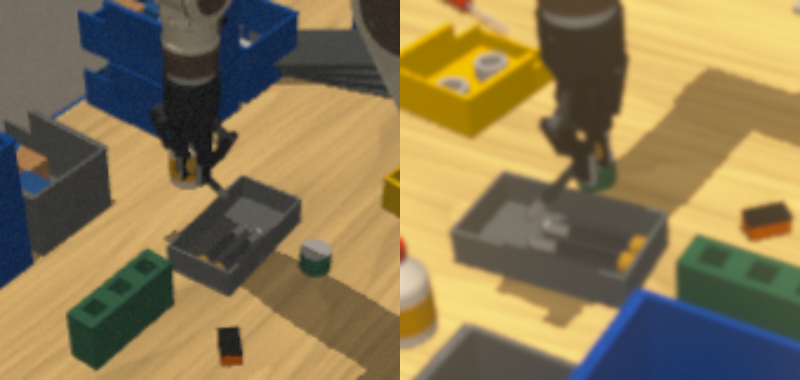

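carry_out(
  moves=[
    [0,0.22,0.2,0,-1],
    [0,0.22,0.45,0,-1],
    [0,0.22,0.62,0,-1],
    [0,0.18,0.7,0,-1],
    [0,0.13,0.79,0,-1],
    [0,0.06,0.87,0,-1],
    [0,0,0.94,0,-1],
    [0,0,0.94,0,-1],
    [0,0,0.94,0,-0.25],
    [0,0,0.94,0,-0.15],
    [0,0,0.94,0,-0.15],
    [0,0,0.94,0,-0.1],
    [0,0,0.7,0,-0.1],
    [0,0,0.3,0,0.1],
    [0,0,0,0,0.1],
    [0,0,0,0,0.1],
  ],
)

```text
clock: 53.45
eef_pos: [0.7128, -0.0613, 0.1796]
tool_rot: [0.999, 0.034, 0.005, 0.001]
ft_force: [1.0, -0.4, 1.1]
grip_width: 0.0468
```

carry_out(
  moves=[
    [-0.3,-0.4,-0.4,0,0.1],
    [-0.6,-0.6,-0.9,0,0.1],
    [-0.6,-0.6,-0.9,0,0.1],
    [-0.6,-0.6,-0.9,0,0.1],
    [-0.6,-0.6,-0.9,0,0.1],
  ],
)

```text
clock: 53.95
eef_pos: [0.6458, -0.005, 0.2629]
tool_rot: [0.999, 0.035, 0.0, 0.0]
ft_force: [0.4, 0.2, -0.2]
grip_width: 0.0472
```

Run:
```python
from h import *
m=imaging.camera_model('wrist'); json.dump({k:np.array(v).tolist() for k,v in m.items()},open('m36.json','w'))
W=duo(36)
cv2.imwrite('pics/w36_up.png',cv2.resize(W[0:384,60:460,::-1],None,fx=2,fy=1.56,interpolation=cv2.INTER_CUBIC))
```

```text
t 53.95 gw 0.047164325189129684 [ 0.6458 -0.005   0.2629] [ 0.4478  0.2218 -0.1929]
```

View pics/w36_up.png

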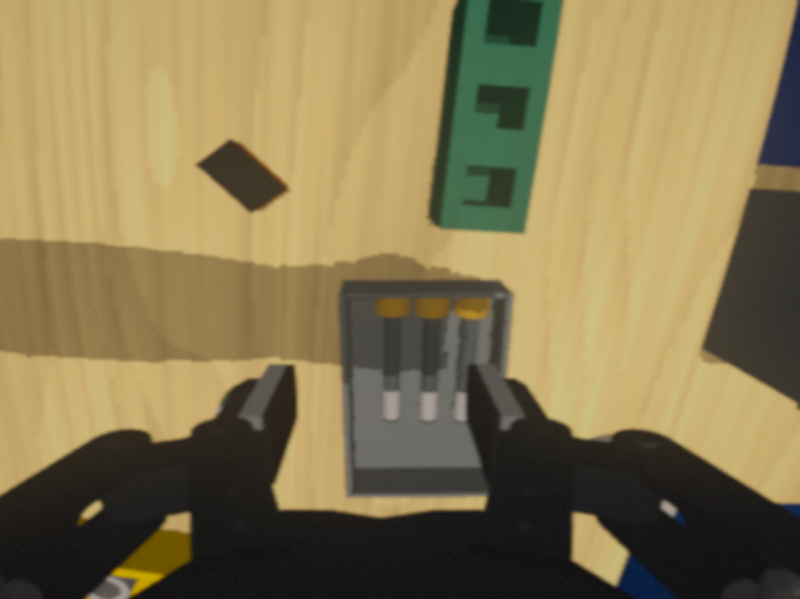

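View pics/sc36.png

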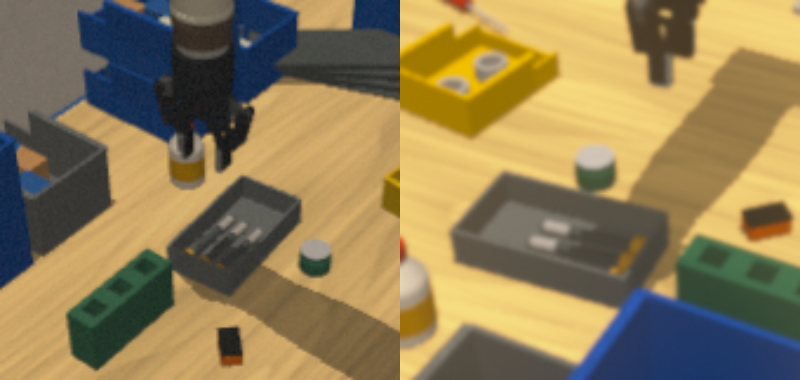

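View pics/side36.png

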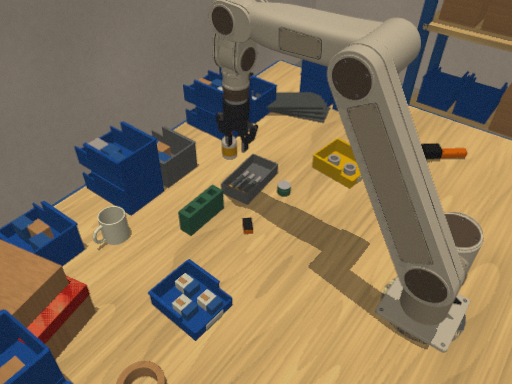

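carry_out(
  moves=[
    [-0.8,0,0,0,0.1],
    [-0.8,0,0,0,0.1],
    [-0.8,0,0,0,0.1],
    [-0.8,0,0,0,0.1],
    [-0.8,0,0,0,0.1],
    [-0.8,0,0,0,0.1],
  ],
)

```text
clock: 54.7
eef_pos: [0.5671, -0.0105, 0.2628]
tool_rot: [0.999, 0.034, 0.0, -0.0]
ft_force: [0.3, -0.3, -0.0]
grip_width: 0.047
```

Run:
```python
from h import *
m=imaging.camera_model('wrist'); W=duo(37)
m0={k:np.array(v) for k,v in json.load(open('m36.json')).items()}
c=np.array([.684,-.120]);a=.07;R=np.array([[np.cos(a),-np.sin(a)],[np.sin(a),np.cos(a)]])
P=cast(m0,[(60+u/2,v/1.56) for u,v in [(393,308),(433,309),(473,309),(391,418),(429,418),(460,418)]],.017)[:,:2]
print('bolt head/tip local',(P-c)@R)
cv2.imwrite('pics/w37_up.png',cv2.resize(W[0:384,112:512,::-1],None,fx=2,fy=1.56,interpolation=cv2.INTER_CUBIC))
h=cv2.cvtColor(cv2.imread('pics/side37.png'),cv2.COLOR_BGR2HSV)
a0=cv2.imread('pics/side0.png').astype(int);a1=cv2.imread('pics/side37.png').astype(int)
# tin & eraser from side cam, dark eraser / green tin
ms=imaging.camera_model('side')
for n,I in (('t0',a0),('t1',a1)):
    hs=cv2.cvtColor(I.astype(np.uint8),cv2.COLOR_BGR2HSV)
    g=(hs[...,0]>60)&(hs[...,0]<95)&(hs[...,1]>80);k=(hs[...,2]<60)
    for nm,mk in (('green',g),('dark',k)):
        for b in blobs(mk,15):
            r=cv2.minAreaRect(b)[0]
            if 235<r[0]<320 and 175<r[1]<240: print(n,nm,r,cast(ms,[r],.02)[0])
```

```text
t 54.7 gw 0.04704925252903655 [ 0.5671 -0.0105  0.2628] [ 0.2627 -0.3411 -0.0235]
bolt head/tip local [[-0.0204  0.0751]
 [ 0.0069  0.0741]
 [ 0.0343  0.0741]
 [-0.0211 -0.0346]
 [ 0.007  -0.0346]
 [ 0.0301 -0.0348]]
t0 green (283.3360900878906, 191.8032989501953) [ 0.5472 -0.1379  0.02  ]
t0 dark (262.2500305175781, 184.25) [ 0.6271 -0.1254  0.02  ]
t0 dark (247.05406188964844, 223.32432556152344) [0.555  0.0551 0.02  ]
t1 green (283.3360900878906, 191.8032989501953) [ 0.5472 -0.1379  0.02  ]
t1 dark (261.7500305175781, 184.75) [ 0.6269 -0.1222  0.02  ]
t1 dark (247.08108520507812, 223.4864959716797) [0.5545 0.0556 0.02  ]
```

View pics/w37_up.png

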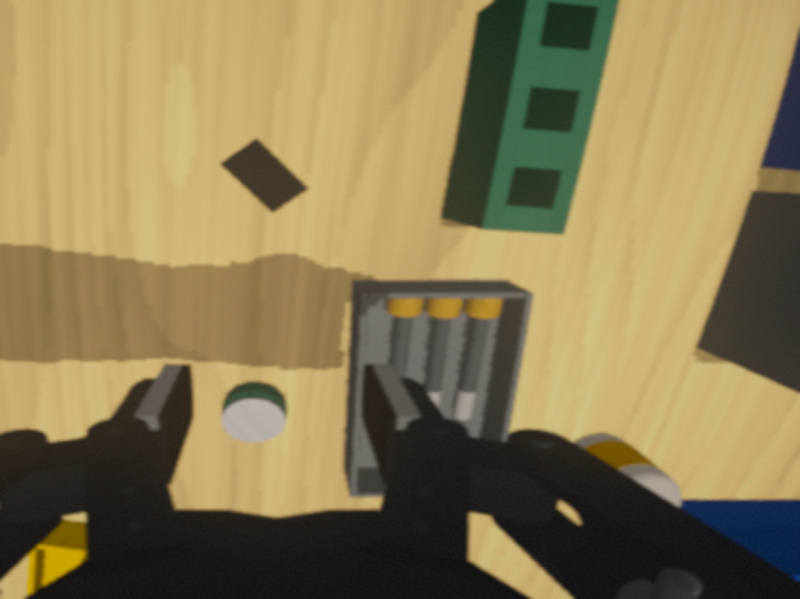

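Run:
```python
from h import *
print(order.job_done())
```

```text
the job is handed in; nothing more can be done
None
```

The job is handed in. All eight parts that were there (3 cartons, 2 bushes, 3 bolts) are put away, after 54.7 s on the robot's clock (limit 210 s).

- **Cartons and bushes:** the three cartons lie flat in the blue bin and both bushes lie in the yellow bin. I checked this by eye in the last side and scene pictures, and no part looked knocked aside.
- **Bolts:** I pulled each one up by its head, tilted it against the tray's inner rim, then laid it down and let go. In the tray's frame, the heads measured about (-20, 75), (7, 74) and (34, 74) mm and the tips about y = -35 mm, inside the limits of ±50 and ±97 mm. I could not see all of the third bolt's tip end in one of the last two views, because a finger partly hid it. In the other view it looked clearly inside.
- **Tin and eraser block:** they measured within about 1 mm of their starting places.
- **Forces and contact:** the highest wrist force I read was about 6 N. The gripper was clear of everything at hand-in.

No check failed. The one disagreement was in the spacing of the bolts: head to tip came out about 110 mm, where 120 is expected. That is probably because the lying bolt hides its tip edge and I assumed its height.

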